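# Put the model box vans back on their own plinths at a collectors' stall

### The arm

A 6-joint arm with a two-finger parallel gripper is mounted at the origin on the work surface. World frame = base frame: x ahead of the robot, y to its left, z up, the work surface at z = 0. Lengths are in mm, angles in rad, forces in N, time in s.
With the tool pointing down it reaches from about 275 to 750 mm from the base axis. Payload 10.2 kg.
Tool frame: the origin (TCP) lies midway between the tips of the shut fingers; the grasp point (between the pads) lies 19 mm behind it; z points along the fingers, y is the direction in which the jaws open and shut (so a half turn about z gives the same grasp; the last joint's range is limited). The gripper opens to 85 mm and grips with 20 to 120 N. Pads are 22 mm wide; open, the fingers measure 114 mm over their backs; the gripper's body (76 mm by 85 mm) begins 54 mm behind the grasp point. The pads swing forward as they close: fully open they stand 13 mm farther back than shut.
Start: joints at [0.973, 0.313, 1.498, -0, 1.331, -0.223], TCP at [192.208, 488.556, 231.294] pointing down, gripper open.
Joint ranges: [-2.94, 2.94], [-0.97, 2.17], [0.19, 2.56], [-1.23, 4.37], [0.02, 3.11], [-2.88, 2.88]. Speed limits (rad/s): [2.39, 2.39, 3.01, 3.14, 3.14, 3.14].

### API

Orientations are given as a unit quaternion [w, x, y, z].
In Python, from rig import ctrl, capture, calibration, order gives the robot as it stands.
- The arm moves only by the tool jog_arm, never from a script. Its argument "rows" is a list that holds one entry, the list of rows, each a list of 6 numbers: the shift along the tool's x, y, z as a fraction of full scale, then the turn, a rotation vector about the tool's x, y, z as a fraction of full scale. In form: [[[x, y, z, ax, ay, az], ...]]. A call has 1 to 8 rows; each row is the pose to reach, as a shift and turn from the pose commanded when the call began, along the tool's axes at that moment; what a row does not reach only later rows make up. Full scale, the value 1, is 0.15 m for a shift and pi/2 rad for a turn. A row lasts 1/12 s, in which the tool goes at most 41.7 mm and 7.16 degrees, less where a joint would pass 70% of its speed; a pose out of reach is approached as far as the arm can. A call with a number of a shift or a turn outside -1 to 1 is refused whole. A call with a gripper value outside its range is refused whole. "jaw" is the gripper command: -1 is fully open, 1 is shut, values between are in proportion, set as the call begins (left out, the last holds). The fingers move at their own pace and stop on an object; "grip_force" is the grip in N (left out, the last holds). Time passes only in rows, so rows that repeat a pose let the fingers close. It gives the time, the measured TCP pose, the force and the opening at its end, in the units of the state.
- ctrl.sense(): the state, without advancing time (a new reading comes with each control period).
- capture(name): name is "scene" or "top" or "wrist"; returns the picture (400x640x3 uint8, red, green, blue); there is no depth.
- calibration(name): a dict with "fov_y" (degrees; the focal length in pixels is half the picture's height over the tangent of half this angle, whatever the lens; pixels are square), "cx", "cy" (the principal point, pixels), "k1" (the pictures are not rectified: a ray, as slopes to the right and down, at radius r is drawn at 1 + k1 r^2 times it, then the intrinsics apply), "view" (4x4, takes a point from world to camera coordinates); the wrist camera has in their place "mount" (4x4, takes a point from camera to tool coordinates, whose origin is the TCP and whose axes are the flange's). Camera axes: x right, y down, z forward; pixel columns grow to the right and rows downward; lengths in mm; the calibration is good to about 2 mm. A picture is of the moment at which its call begins: read the wrist's pose just before it. calibration takes no time and is no camera call.
- order.finish_job(): hands the job in, once; it reports no verdict.
The state is a dict: "time_s": time; "joints": joint angles; "dq": joint speeds; "tau": joint torques, N m; "eef_pos": TCP position; "ee_rot": TCP orientation; "force": force on the tool from outside, world axes, zero at the start; "wrist_torque": the same for the moment, N m; "grip_width": opening from 0.0 (shut) to 1.0 (fully open).
Only numpy, scipy, OpenCV 4.12 (cv2) and the standard library are available. Lean on these libraries where they do the work, as an engineer would, in place of code of your own. Each camera call takes 0.05 s, during which the arm holds its last target.

### The job

Customers have muddled the model stall: put the four box vans back on their display plinths, each van standing upright in the middle of the plinth made for its size and in line with it - largest van on the longest plinth, smallest on the shortest. The smallest van has been left on the longest plinth, so it has to come off before the largest goes on. Set each van down gently without tipping it over, and leave the two saloon cars where they stand.

Things in the scene. Friction and masses are not known exactly. Their poses are not given: they have to be found in the camera images.
- van_green: Green die-cast model box van, largest of four: tall green cargo body, pale ribbed roof, lower cab. 140 long, 52 wide, 60 high (mm), 300 g. Origin: centre of its underside at wheel-bottom level; x along its length (nose to -x), y across, z up. Flat sides 52 mm apart from 21 mm ahead of the origin to the tail: grip there. Wheels do not turn. Starts on the table.
- van_blue: Blue die-cast model box van, second largest of four: tall blue cargo body, pale ribbed roof, lower cab. 112 long, 42 wide, 48 high (mm), 180 g. Origin: centre of its underside at wheel-bottom level; x along its length (nose to -x), y across, z up. Flat sides 42 mm apart from 17 mm ahead of the origin to the tail: grip there. Wheels do not turn. Starts on the table.
- van_red: Red die-cast model box van, third largest of four: tall red cargo body, pale ribbed roof, lower cab. 88 long, 34 wide, 38 high (mm), 100 g. Origin: centre of its underside at wheel-bottom level; x along its length (nose to -x), y across, z up. Flat sides 34 mm apart from 13 mm ahead of the origin to the tail: grip there. Wheels do not turn. Starts on the table.
- van_yellow: Yellow die-cast model box van, smallest of four: tall yellow cargo body, pale ribbed roof, lower cab. 66 long, 27 wide, 29 high (mm), 50 g. Origin: centre of its underside at wheel-bottom level; x along its length (nose to -x), y across, z up. Flat sides 27 mm apart from 10 mm ahead of the origin to the tail: grip there. Wheels do not turn. Starts on plinth_xl.
- plinth_xl: Display plinth for the green van, longest of four: dark wood base 182 x 92 mm, raised light grey deck 170 x 80 mm (15 mm more than the van at each end, 14 at each side), brass plate on one long edge. Origin: centre of its underside on the table; x along its length, y across, z up; deck top 15 mm above the origin. Does not move. The van may face either way along it.
- plinth_l: Display plinth for the blue van, second longest of four: dark wood base 154 x 82 mm, raised light grey deck 142 x 70 mm (15 mm more than the van at each end, 14 at each side), brass plate on one long edge. Origin: centre of its underside on the table; x along its length, y across, z up; deck top 15 mm above the origin. Does not move. The van may face either way along it.
- plinth_m: Display plinth for the red van, third longest of four: dark wood base 130 x 74 mm, raised light grey deck 118 x 62 mm (15 mm more than the van at each end, 14 at each side), brass plate on one long edge. Origin: centre of its underside on the table; x along its length, y across, z up; deck top 15 mm above the origin. Does not move. The van may face either way along it.
- plinth_s: Display plinth for the yellow van, shortest of four: dark wood base 108 x 67 mm, raised light grey deck 96 x 55 mm (15 mm more than the van at each end, 14 at each side), brass plate on one long edge. Origin: centre of its underside on the table; x along its length, y across, z up; deck top 15 mm above the origin. Does not move. The van may face either way along it.
- car_red: Die-cast model saloon car, red: low body with a black-windowed cabin in the middle, clearly lower than a van. 104 long, 41 wide, 32 high (mm), 130 g. Origin: centre of its underside; x along its length (nose to -x). Not part of the job: it stays where it stands, among the vans.
- car_blue: Die-cast model saloon car, blue: low body with a black-windowed cabin in the middle, clearly lower than a van. 104 long, 41 wide, 32 high (mm), 130 g. Origin: centre of its underside; x along its length (nose to -x). Not part of the job: it stays where it stands, among the vans.

How it is judged:
By the outcome, as a careful person would: the job done as asked, in the order asked, and still so for the second after the job is handed in, with the robot touching nothing.
It also fails if it takes over 120 s, if anything falls off the work surface, if the arm or the gripper's body presses on something with over 40 N, if the wrist force passes 120 N, or if a joint passes its speed limit or range.

## Working session

There is one attempt and no reset: what is moved stays moved. The work goes in short steps, Python scripts to look and compute and a tool call to move; the robot and the scene stay as the last step left them, time stands still between calls to the robot, and variables do not carry over. Pictures are saved under pics/ and viewed, and the job is handed in when it is done.

Besides the shell and the picture viewer there is one more tool, called as name([rows], argument=value, ...), one row to a line, values as JSON. jog_arm: Moves the arm, as the interface text tells. Shift numbers are shares of 0.15 m and turn numbers shares of pi/2 rad, none past 1 either way. Its arguments: {"type":"object","properties":{"rows":{"type":"array","items":{"type":"array","items":{"type":"array","items":{"type":"number"}}}},"jaw":{"type":"number"},"grip_force":{"type":"number"}},"required":["rows"]}

```bash
ls; mkdir -p pics
python3 - <<'E'
from rig import ctrl,capture,calibration
import cv2
print(ctrl.sense())
for n in("scene","top","wrist"):
    print(n,calibration(n))
for n in("scene","top"):
    cv2.imwrite(f"pics/{n}0.png",capture(n)[:,:,::-1])
E
```

```text
pics
{'time_s': 0.0, 'joints': array([ 9.72616914e-01,  3.13435837e-01,  1.49840587e+00,  1.86307319e-05,
        1.33101079e+00, -2.23389394e-01]), 'dq': array([-0.00071044,  0.00159539, -0.0012816 ,  0.00025646, -0.00116419,
       -0.00212505]), 'tau': array([ 9.84282087e-04, -4.12258744e+01, -2.59744334e+01, -1.27938442e-04,
        4.08172360e-03, -2.49477623e-06]), 'eef_pos': array([192.04945101, 488.34667908, 230.75407596]), 'ee_rot': array([-2.59840290e-04,  1.86302287e-01,  9.82492270e-01, -5.73903737e-04]), 'force': array([0.30085199, 0.56257716, 0.26203784]), 'wrist_torque': array([-0.00515479, -0.02174011, -0.01989882]), 'grip_width': 1.0025981978768326}
scene {'fov_y': 49.50608036977882, 'cx': 318.0909469764543, 'cy': 194.4325079450813, 'k1': -0.010137492695393737, 'view': array([[-6.63226426e-01,  7.48409383e-01,  3.75548112e-03,
         3.61449448e+02],
       [ 4.64721748e-01,  4.15750689e-01, -7.81783258e-01,
        -2.30509798e+02],
       [-5.86655269e-01, -5.16754062e-01, -6.23538960e-01,
         1.53892601e+03],
       [ 0.00000000e+00,  0.00000000e+00,  0.000
[... 264 characters left out ...]
01, -2.87143409e-02, -1.48190787e-01,
         5.60150552e+02],
       [ 1.48344218e-01, -3.27706772e-03, -9.88930358e-01,
         1.02588683e+03],
       [ 0.00000000e+00,  0.00000000e+00,  0.00000000e+00,
         1.00000000e+00]])}
wrist {'fov_y': 70.43226280876658, 'cx': 319.4778766612063, 'cy': 195.34937206577837, 'k1': -0.04117583987375535, 'mount': array([[ 7.47316998e-04, -9.62495596e-01, -2.71296276e-01,
         6.98918464e+01],
       [ 9.99999701e-01,  7.73884596e-04,  9.05378864e-06,
         4.39042762e-01],
       [ 2.01237777e-04, -2.71296201e-01,  9.62495886e-01,
        -1.41572075e+02],
       [ 0.00000000e+00,  0.00000000e+00,  0.00000000e+00,
         1.00000000e+00]])}
```

View pics/top0.png

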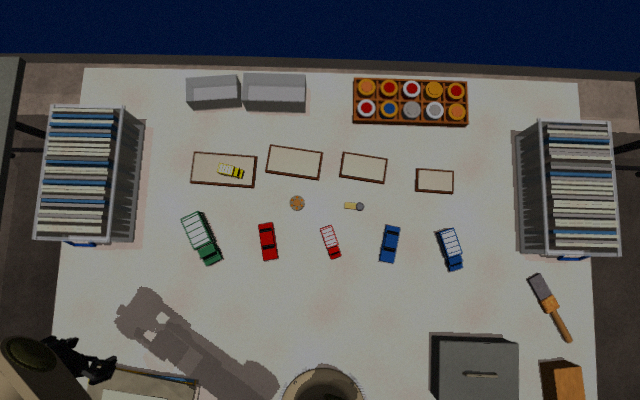

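View pics/scene0.png

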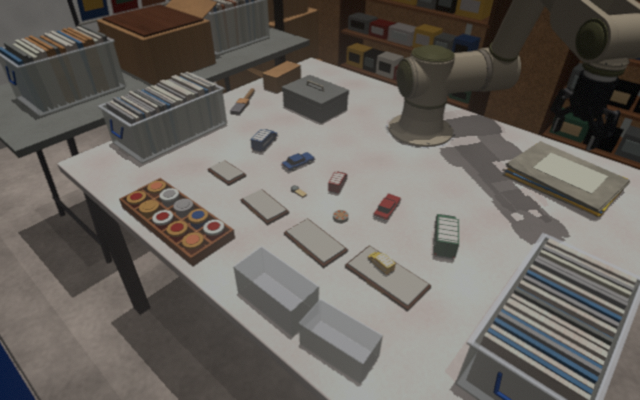

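The top view shows everything. The plinths run left to right as XL (223,169), L (294,162), M (363,168) and S (435,181). The yellow van is on XL. The vans are green (201,238), red (330,241) and blue (451,249), and the cars are red (268,241) and blue (390,243). I'll enlarge it.

```bash
cat > h.py <<'E'
import numpy as np, cv2
from rig import ctrl,capture,calibration
from scipy.spatial.transform import Rotation as R
def K(c):
    f=200/np.tan(np.radians(c['fov_y'])/2); return np.array([[f,0,c['cx']],[0,f,c['cy']],[0,0,1.]])
def pose(name,s=None):
    c=calibration(name)
    if name!='wrist':
        V=c['view']; Rm=V[:3,:3].T; return c,Rm,-Rm@V[:3,3]
    q=s['ee_rot']; T=np.eye(4); T[:3,:3]=R.from_quat([q[1],q[2],q[3],q[0]]).as_matrix(); T[:3,3]=s['eef_pos']
    M=T@c['mount']; return c,M[:3,:3],M[:3,3]
def unproj(name,pts,z,s=None):
    c,Rm,o=pose(name,s); d=np.array([c['k1'],0,0,0,0.])
    p=cv2.undistortPoints(np.array(pts,float).reshape(-1,1,2),K(c),d).reshape(-1,2)
    w=np.c_[p,np.ones(len(p))]@Rm.T
    t=(np.array(z)-o[2])/w[:,2]
    return o+w*t[:,None] if np.ndim(t) else o+w*t
def proj(name,P,s=None):
    c,Rm,o=pose(name,s); d=np.array([c['k1'],0,0,0,0.])
    p=(np.array(P,float).reshape(-1,3)-o)@Rm
    return cv2.projectPoints(p,np.zeros(3),np.zeros(3),K(c),d)[0].reshape(-1,2)
def crop(src,dst,x0,y0,w,h,k):
    im=cv2.imread(src)[y0:y0+h,x0:x0+w]; im=cv2.resize(im,None,fx=k,fy=k,interpolation=cv2.INTER_CUBIC)
    im=cv2.convertScaleAbs(im,alpha=1.5); cv2.imwrite(dst,im)
E
python3 - <<'E'
from h import *
crop('pics/top0.png','pics/t0a.png',175,140,160,130,5)
crop('pics/top0.png','pics/t0b.png',315,140,160,130,5)
s={'XL':(223,169),'L':(294,162),'M':(363,168),'S':(435,181),'g':(201,238),'r':(330,241),'b':(451,249),'y':(231,170)}
for k,v in s.items(): print(k,unproj('top',[v],15.)[0].round(0))
E
```

```text
XL [640. 298.  15.]
L [666.  99.  15.]
M [654. -95.  15.]
S [ 623. -299.   15.]
g [445. 346.  15.]
r [447.  -8.  15.]
b [ 434. -340.   15.]
y [638. 275.  15.]
```

View pics/t0a.png

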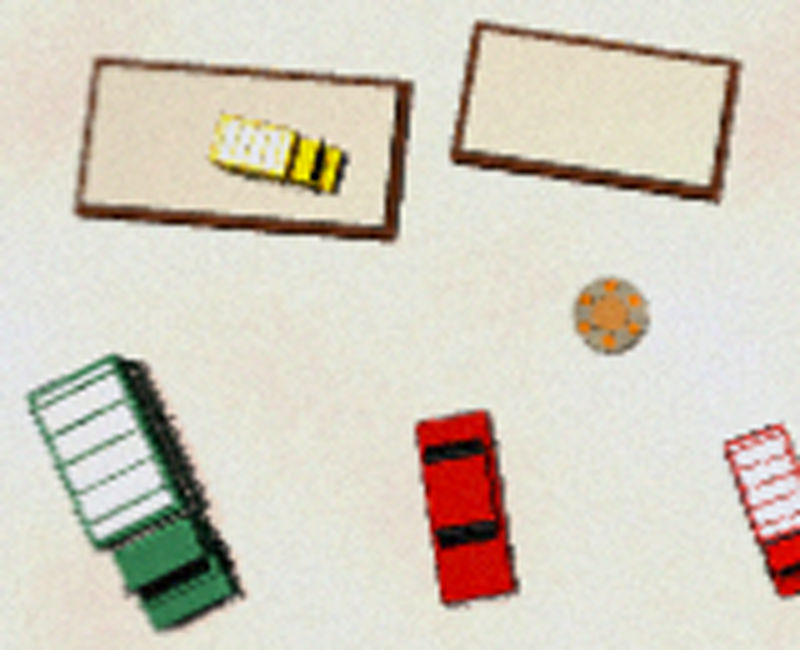

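View pics/t0b.png

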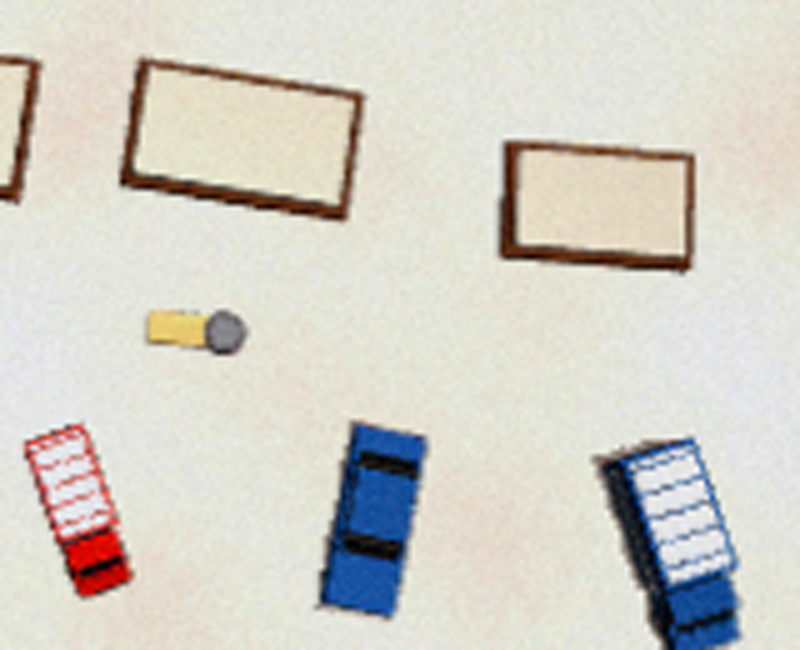

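Run:
```python
from h import *
D={ # deck corners TL TR BR BL in crop coords
'XL':('a',[(100,68),(399,89),(388,227),(83,206)],(170,80)),
'L':('a',[(479,32),(733,68),(716,187),(462,152)],(142,70)),
'M':('b',[(148,69),(358,101),(346,206),(133,174)],(118,62)),
'S':('b',[(518,150),(690,159),(688,258),(514,248)],(96,55))}
for k,(c,p,sz) in D.items():
    px=(np.array(p)+.5)/5-.5+np.array([175 if c=='a' else 315,140])
    w=unproj('top',px,15.)[:,:2]
    r=cv2.minAreaRect(w.astype(np.float32)); e=(w[1]-w[0]+w[2]-w[3])
    print(k,w.mean(0).round(1),'ang',np.degrees(np.arctan2(-e[1],-e[0])).round(1),'size',[round(x,1) for x in r[1]],sz)
# roof corners: (rearL, rearR, frontR, frontL)
V={'g':('a',[(30,397),(117,356),(190,507),(100,549)],60),
'r':('b',[(25,440),(85,424),(118,526),(62,541)],38),
'b':('b',[(625,458),(692,438),(738,567),(668,588)],48),
'y':('a',[(222,113),(300,128),(290,178),(211,160)],44)}
for k,(c,p,z) in V.items():
    px=(np.array(p)+.5)/5-.5+np.array([175 if c=='a' else 315,140])
    w=unproj('top',px,z)[:,:2]
    print(k,w.round(0).tolist(), [np.linalg.norm(w[i]-w[(i+1)%4]).round(1) for i in range(4)])
```

```text
XL [639.9 298.1] ang 87.6 size [172.1, 79.8] (170, 80)
L [667.2  99.2] ang 83.5 size [145.6, 70.0] (142, 70)
M [657.  -97.6] ang 82.9 size [120.9, 61.3] (118, 62)
S [ 625.1 -298.9] ang 88.6 size [99.2, 56.9] (96, 55)
g [[492.0, 391.0], [515.0, 346.0], [436.0, 301.0], [413.0, 347.0]] [np.float64(50.5), np.float64(90.1), np.float64(51.5), np.float64(89.7)]
r [[481.0, 22.0], [491.0, -10.0], [437.0, -29.0], [428.0, 1.0]] [np.float64(33.4), np.float64(57.3), np.float64(31.0), np.float64(57.5)]
b [[480.0, -299.0], [492.0, -336.0], [423.0, -359.0], [411.0, -321.0]] [np.float64(38.3), np.float64(72.1), np.float64(39.7), np.float64(71.9)]
y [[652.0, 303.0], [645.0, 260.0], [617.0, 263.0], [626.0, 307.0]] [np.float64(44.1), np.float64(28.3), np.float64(44.8), np.float64(26.8)]
```

```bash
cat >> h.py <<'E'
def Rdown(psi):
    p=np.radians(psi); y=np.array([np.cos(p),np.sin(p),0]); z=np.array([0,0,-1.]); return np.c_[np.cross(y,z),y,z]
def tcp(s=None):
    s=s or ctrl.sense(); q=s['ee_rot']; return np.array(s['eef_pos']),R.from_quat([q[1],q[2],q[3],q[0]]).as_matrix()
def plan(*targets):
    p,Rm=tcp(); print('from',p.round(1),'psi',np.degrees(np.arctan2(Rm[1,1],Rm[0,1])).round(1))
    for t in targets:
        pt=np.array(t[:3],float); Rt=Rdown(t[3]); k=0
        while k<8:
            k+=1
            d=Rm.T@(pt-p)/150; rv=R.from_matrix(Rm.T@Rt).as_rotvec()/(np.pi/2)
            f=min(1,.99/max(np.abs(d).max(),1e-9),.99/max(np.abs(rv).max(),1e-9))
            d=(d*f).round(3); rv=(rv*f).round(3)
            n=max(np.linalg.norm(d)*150/41.7,np.linalg.norm(rv)*90/7.16)
            print('->',t,[float(v) for v in list(d)+list(rv)],'rows>=%.1f'%n)
            p=p+Rm@d*150; Rm=Rm@R.from_rotvec(rv*np.pi/2).as_matrix()
            if f==1: break
def snap(name,tag):
    s=ctrl.sense(); im=capture(name); cv2.imwrite(f'pics/{tag}.png',im[:,:,::-1]); 
    import pickle; pickle.dump(s,open(f'pics/{tag}.pkl','wb')); return s
def load(tag):
    import pickle; return pickle.load(open(f'pics/{tag}.pkl','rb'))
def st():
    s=ctrl.sense(); p,Rm=tcp(s); print('t',round(s['time_s'],2),'p',p.round(1),'psi',np.degrees(np.arctan2(Rm[1,1],Rm[0,1])).round(2),'tilt',(Rm[:2,2]).round(4),'F',np.array(s['force']).round(1),'w',round(s['grip_width'],3),'q6',s['joints'][5].round(2))
E
python3 -c "
from h import *
plan((620,280,200,-10))"
```

```text
from [192.1 488.4 230.8] psi 68.5
-> (620, 280, 200, -10) [-0.99, -0.078, 0.064, -0.0, 0.0, 0.273] rows>=3.6
-> (620, 280, 200, -10) [-0.99, 0.362, 0.068, -0.0, 0.0, 0.29] rows>=3.8
-> (620, 280, 200, -10) [-0.779, 0.813, 0.073, -0.0, 0.001, 0.31] rows>=4.1
```

jog_arm([
  [[-0.99, -0.08, 0.06, 0, 0, 0.27], [-0.99, -0.08, 0.06, 0, 0, 0.27], [-0.99, -0.08, 0.06, 0, 0, 0.27], [-0.99, -0.08, 0.06, 0, 0, 0.27], [-0.99, -0.08, 0.06, 0, 0, 0.27]],
], jaw=-1)

```text
time_s: 0.52
eef_pos: [329.5, 420.8, 221.4]
ee_rot: [0.0, 0.392, 0.92, -0.001]
force: [0.5, -0.1, 0.2]
grip_width: 1.002
```

jog_arm([
  [[-0.99, 0.36, 0.07, 0, 0, 0.29], [-0.99, 0.36, 0.07, 0, 0, 0.29], [-0.99, 0.36, 0.07, 0, 0, 0.29], [-0.99, 0.36, 0.07, 0, 0, 0.29], [-0.99, 0.36, 0.07, 0, 0, 0.29]],
])

```text
time_s: 0.93
eef_pos: [472.1, 351.4, 210.4]
ee_rot: [0.0, 0.59, 0.807, -0.001]
force: [0.3, -0.3, -0.4]
grip_width: 1.004
```

jog_arm([
  [[-0.78, 0.81, 0.07, 0, 0, 0.31], [-0.78, 0.81, 0.07, 0, 0, 0.31], [-0.78, 0.81, 0.07, 0, 0, 0.31], [-0.78, 0.81, 0.07, 0, 0, 0.31], [-0.78, 0.81, 0.07, 0, 0, 0.31], [-0.78, 0.81, 0.07, 0, 0, 0.31], [-0.78, 0.81, 0.07, 0, 0, 0.31], [-0.78, 0.81, 0.07, 0, 0, 0.31]],
])

```text
time_s: 1.6
eef_pos: [619.0, 282.1, 201.7]
ee_rot: [-0.0, 0.764, 0.645, 0.0]
force: [0.0, -0.8, -0.3]
grip_width: 1.001
```

```bash
python3 -c "
from h import *
st()
snap('wrist','w1')
"
```

```text
t 1.6 p [619.  282.1 201.7] psi -9.62 tilt [-0.      0.0003] F [ 0.  -0.8 -0.3] w 1.001 q6 0.42
```

View pics/w1.png

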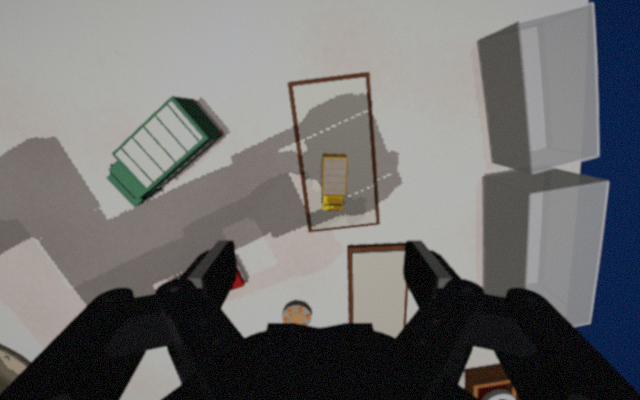

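The wrist view shows the XL plinth at (335,150) with the yellow van on it at (334,182), the green van at (165,150) and the top of the L plinth at (378,285). Enlarging the part I need.

```bash
python3 -c "
from h import *
crop('pics/w1.png','pics/w1a.png',275,60,120,180,3.3)
crop('pics/w1.png','pics/w1y.png',305,140,60,80,7)
crop('pics/w1.png','pics/w1g.png',95,85,140,130,5)
"
```

```text
(no output)
```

View pics/w1a.png

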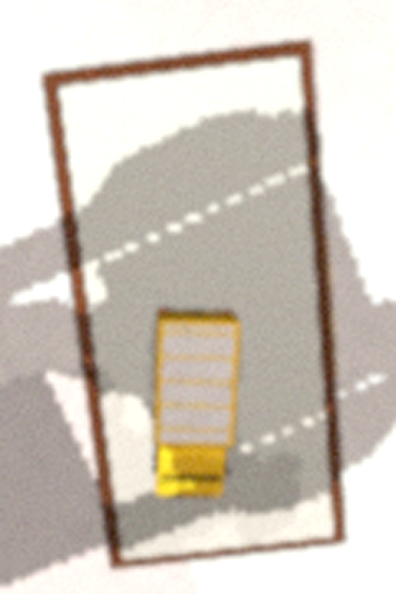

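View pics/w1y.png

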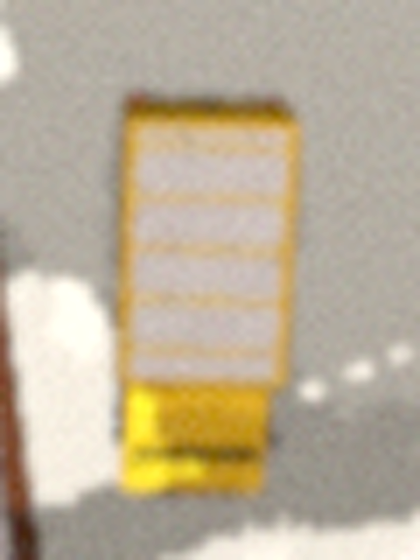

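View pics/w1g.png

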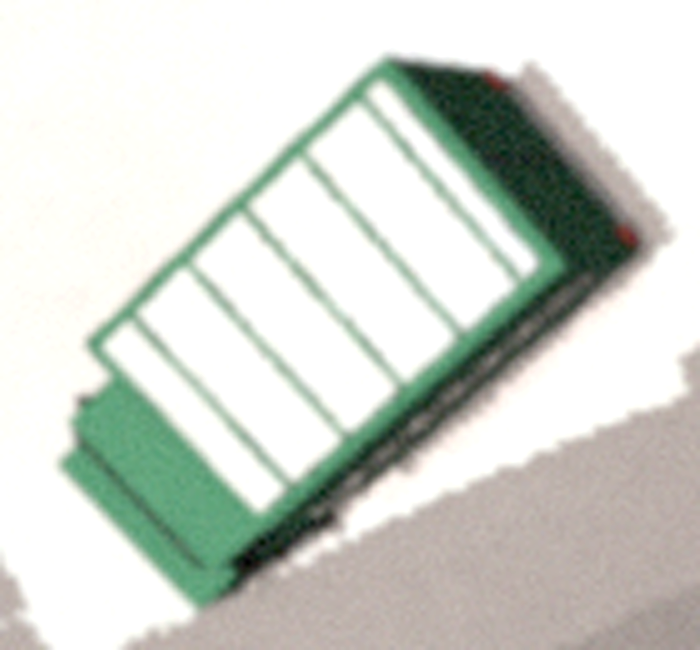

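```bash
cat >> h.py <<'E'
from scipy.optimize import least_squares
VAN={'g':(140,52,60,21),'b':(112,42,48,17),'r':(88,34,38,13),'y':(66,27,29,10)}
PL={'XL':(170,80),'L':(142,70),'M':(118,62),'S':(96,55)}
def fit(w,model):
    w=np.array(w)[:,:2]; m=np.array(model,float)
    def f(v):
        c,s=np.cos(v[2]),np.sin(v[2]); return (m@np.array([[c,s],[-s,c]])+v[:2]-w).ravel()
    e=w[2]-w[1]; em=m[2]-m[1]
    r=least_squares(f,[*w.mean(0),np.arctan2(e[1],e[0])-np.arctan2(em[1],em[0])])
    return r.x[0].round(1),r.x[1].round(1),np.degrees(r.x[2]).round(2),'resid',np.abs(r.fun).max().round(1)
def cpx(p,x0,y0,k): return (np.array(p,float)+.5)/k-.5+np.array([x0,y0])
def fitvan(k,name,px,base=0,s=None): # px order: rear +y side? -> rear-right.. see model: (tail,-y),(tail,+y),(front,+y),(front,-y)
    L,W,H,a=VAN[k]; return fit(unproj(name,px,float(base+H),s),[(L/2,-W/2),(L/2,W/2),(-a,W/2),(-a,-W/2)])
def fitpl(k,name,px,s=None): # (+x,-y),(+x,+y),(-x,+y),(-x,-y)
    a,b=PL[k][0]/2,PL[k][1]/2; return fit(unproj(name,px,15.,s),[(a,-b),(a,b),(-a,b),(-a,-b)])
E
python3 - <<'E'
from h import *
s=load('w1')
# image: right=+x world-ish, up=+y. tail up => van x up; van y = left in world -> model -y side at right
print('y',fitvan('y','wrist',cpx([(298,120),(127,118),(118,383),(283,390)],305,140,7),15,s))
print('g',fitvan('g','wrist',cpx([(565,262),(388,58),(88,343),(258,530)],95,85,5),0,s))
print('XL',fitpl('XL','wrist',cpx([(303,56),(55,84),(121,556),(333,533)],275,60,3.3),s))
# top versions (rear-right,...). 
print('top g',fitvan('g','top',cpx([(117,356),(30,397),(100,549),(190,507)],175,140,5)))
print('top r',fitvan('r','top',cpx([(85,424),(25,440),(62,541),(118,526)],315,140,5)))
print('top b',fitvan('b','top',cpx([(692,438),(625,458),(668,588),(738,567)],315,140,5)))
print('top y',fitvan('y','top',cpx([(222,113),(211,160),(290,178),(300,128)],175,140,5),15))
for k,p,x in (('XL',[(100,68),(399,89),(388,227),(83,206)],175),('L',[(479,32),(733,68),(716,187),(462,152)],175),('M',[(148,69),(358,101),(346,206),(133,174)],315),('S',[(518,150),(690,159),(688,258),(514,248)],315)):
    p=[p[0],p[3],p[2],p[1]]
    print('top',k,fitpl(k,'top',cpx(p,x,140,5)))
E
```

```text
y (np.float64(632.4), np.float64(275.0), np.float64(-281.27), 'resid', np.float64(0.8))
g (np.float64(444.1), np.float64(338.8), np.float64(-332.0), 'resid', np.float64(1.7))
XL (np.float64(641.4), np.float64(301.3), np.float64(-272.98), 'resid', np.float64(1.2))
top g (np.float64(442.5), np.float64(334.6), np.float64(-331.35), 'resid', np.float64(1.5))
top r (np.float64(444.7), np.float64(-9.3), np.float64(-340.46), 'resid', np.float64(1.7))
top b (np.float64(433.1), np.float64(-335.1), np.float64(-341.71), 'resid', np.float64(1.7))
top y (np.float64(633.0), np.float64(272.0), np.float64(-279.81), 'resid', np.float64(1.1))
top XL (np.float64(639.9), np.float64(298.1), np.float64(-272.34), 'resid', np.float64(1.4))
top L (np.float64(667.2), np.float64(99.2), np.float64(-276.33), 'resid', np.float64(2.1))
top M (np.float64(657.0), np.float64(-97.6), np.float64(-276.95), 'resid', np.float64(1.6))
top S (np.float64(625.1), np.float64(-298.9), np.float64(-271.72), 'resid', np.float64(1.7))
```

```bash
python3 -c "
from h import *
st()
plan((633.2,279,80,-11.3),(633.2,279,21,-11.3))"
```

```text
t 1.65 p [619.  282.2 201.9] psi -9.63 tilt [0.0003 0.0003] F [-0.6 -0.5 -0.2] w 0.999 q6 0.42
from [619.  282.2 201.9] psi -9.6
-> (633.2, 279, 80, -11.3) [-0.005, 0.097, 0.813, 0.0, -0.0, 0.019] rows>=2.9
-> (633.2, 279, 21, -11.3) [-0.001, -0.0, 0.393, 0.0, -0.0, -0.0] rows>=1.4
```

jog_arm([
  [[-0.005, 0.097, 0.4, 0, 0, 0.019], [-0.005, 0.097, 0.6, 0, 0, 0.019], [-0.005, 0.097, 0.813, 0, 0, 0.019], [-0.005, 0.097, 0.813, 0, 0, 0.019], [-0.005, 0.097, 0.813, 0, 0, 0.019]],
])

```text
time_s: 2.07
eef_pos: [633.2, 278.3, 79.1]
ee_rot: [-0.001, 0.774, 0.633, -0.001]
force: [0.6, -0.5, 0.6]
grip_width: 0.999
```

```bash
python3 -c "
from h import *
st(); snap('wrist','w2')
plan((633.2,279,21,-11.3))"
```

```text
t 2.07 p [633.2 278.3  79.1] psi -11.4 tilt [-0.0027 -0.0006] F [ 0.6 -0.5  0.6] w 0.999 q6 0.44
from [634.7 278.6  81.9] psi -11.4
-> (633.2, 279, 21, -11.3) [0.0, -0.011, 0.406, 0.001, -0.001, -0.001] rows>=1.5
```

View pics/w2.png

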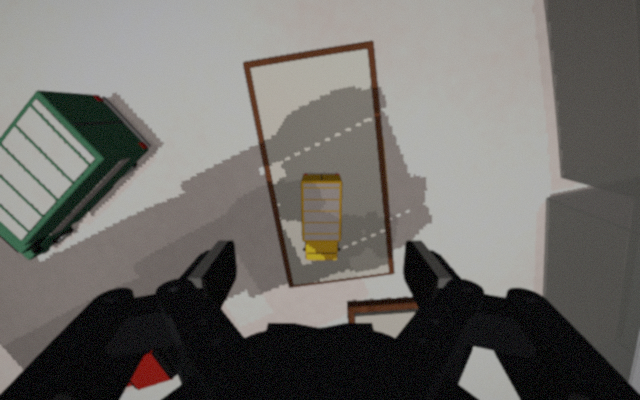

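The jaws straddle the van, which is at (322,215) between the pads at 220 and 420. Going down.

jog_arm([
  [[0, -0.005, 0.15, 0, 0, 0], [0, -0.005, 0.3, 0, 0, 0], [0, -0.005, 0.39, 0, 0, 0], [0, -0.005, 0.395, 0, 0, 0], [0, -0.005, 0.395, 0, 0, 0]],
])

```text
time_s: 2.53
eef_pos: [634.3, 278.2, 21.9]
ee_rot: [0.0, 0.774, 0.633, 0.001]
force: [0.1, 1.0, 1.1]
grip_width: 1.004
```

jog_arm([
  [[0, 0, 0, 0, 0, 0], [0, 0, 0, 0, 0, 0], [0, 0, 0, 0, 0, 0], [0, 0, 0, 0, 0, 0], [0, 0, 0, 0, 0, 0], [0, 0, 0, 0, 0, 0]],
], jaw=1, grip_force=25)

```text
time_s: 3.03
eef_pos: [633.8, 277.9, 20.7]
ee_rot: [0.0, 0.774, 0.633, 0.0]
force: [-1.6, 0.3, 3.0]
grip_width: 0.311
```

```bash
python3 -c "
from h import *
st()
"
```

```text
t 3.03 p [633.8 277.9  20.7] psi -11.49 tilt [0.0004 0.0001] F [-1.6  0.3  3. ] w 0.311 q6 0.44
```

```bash
python3 -c "
from h import *
plan((633,278,100,-11.5),(622,-320,200,-1.7))
"
```

```text
from [633.8 277.9  20.7] psi -11.5
-> (633, 278, 100, -11.5) [0.0, -0.005, -0.529, 0.0, -0.0, 0.0] rows>=1.9
-> (622, -320, 200, -1.7) [-0.99, 0.182, -0.168, 0.0, -0.0, -0.027] rows>=3.7
-> (622, -320, 200, -1.7) [-0.99, 0.139, -0.167, 0.0, -0.0, -0.027] rows>=3.6
-> (622, -320, 200, -1.7) [-0.99, 0.097, -0.167, 0.0, -0.0, -0.027] rows>=3.6
-> (622, -320, 200, -1.7) [-0.985, 0.054, -0.165, 0.0, -0.0, -0.028] rows>=3.6
```

jog_arm([
  [[0, 0, -0.05, 0, 0, 0], [0, 0, -0.15, 0, 0, 0], [0, 0, -0.35, 0, 0, 0], [0, 0, -0.53, 0, 0, 0], [0, 0, -0.53, 0, 0, 0]],
])

```text
time_s: 3.45
eef_pos: [636.0, 278.5, 106.4]
ee_rot: [0.002, 0.774, 0.633, 0.005]
force: [-0.0, 0.3, 0.7]
grip_width: 0.315
```

jog_arm([
  [[-0.5, 0.09, -0.1, 0, 0, -0.02], [-0.99, 0.18, -0.17, 0, 0, -0.027], [-0.99, 0.18, -0.17, 0, 0, -0.027], [-0.99, 0.18, -0.17, 0, 0, -0.027], [-0.99, 0.18, -0.17, 0, 0, -0.027]],
])

```text
time_s: 3.87
eef_pos: [631.2, 121.6, 126.4]
ee_rot: [0.001, 0.762, 0.647, 0.0]
force: [0.6, -0.5, -0.1]
grip_width: 0.313
```

jog_arm([
  [[-0.99, 0.14, -0.17, 0, 0, -0.027], [-0.99, 0.14, -0.17, 0, 0, -0.027], [-0.99, 0.14, -0.17, 0, 0, -0.027], [-0.99, 0.14, -0.17, 0, 0, -0.027]],
])

```text
time_s: 4.2
eef_pos: [627.8, -26.0, 151.3]
ee_rot: [0.0, 0.747, 0.665, 0.0]
force: [0.4, -0.1, -1.1]
grip_width: 0.308
```

jog_arm([
  [[-0.99, 0.1, -0.17, 0, 0, -0.027], [-0.99, 0.1, -0.17, 0, 0, -0.027], [-0.99, 0.1, -0.17, 0, 0, -0.027], [-0.99, 0.1, -0.17, 0, 0, -0.027]],
])

```text
time_s: 4.53
eef_pos: [625.4, -175.7, 176.7]
ee_rot: [0.001, 0.733, 0.68, -0.0]
force: [0.6, -0.4, -0.9]
grip_width: 0.312
```

jog_arm([
  [[-0.98, 0.05, -0.17, 0, 0, -0.028], [-0.98, 0.05, -0.17, 0, 0, -0.028], [-0.98, 0.05, -0.17, 0, 0, -0.028], [-0.98, 0.05, -0.17, 0, 0, -0.028], [-0.98, 0.05, -0.17, 0, 0, -0.028], [-0.98, 0.05, -0.17, 0, 0, -0.028], [-0.98, 0.05, -0.17, 0, 0, -0.028]],
])

```text
time_s: 5.12
eef_pos: [622.6, -318.4, 201.2]
ee_rot: [-0.001, 0.717, 0.697, 0.0]
force: [0.4, 0.1, -0.8]
grip_width: 0.311
```

```bash
python3 -c "
from h import *
st();snap('wrist','w3')
"
```

```text
t 5.12 p [ 622.6 -318.4  201.2] psi -1.63 tilt [-0.0006  0.0009] F [ 0.4  0.1 -0.8] w 0.311 q6 -0.61
```

View pics/w3.png

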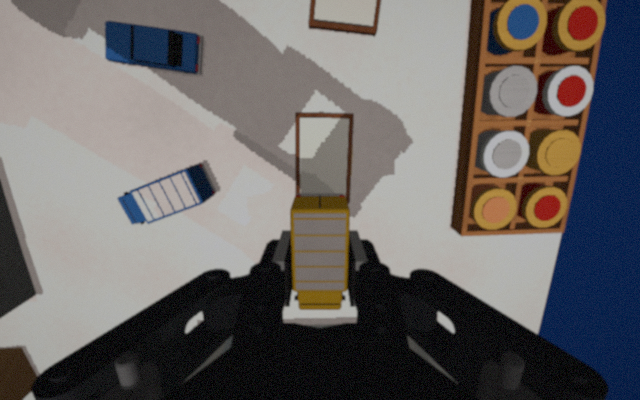

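The S plinth's far end is at (297–353,113–195), partly hidden by the held yellow van at (320,250). The van sits square in the jaws. The blue van is at (165,193). Enlarging.

```bash
python3 -c "
from h import *
crop('pics/w3.png','pics/w3a.png',270,100,110,220,2.7)
crop('pics/w3.png','pics/w3s.png',285,105,80,90,6.5)
crop('pics/w3.png','pics/w3b.png',110,155,110,80,6)
"
```

```text
(no output)
```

View pics/w3s.png

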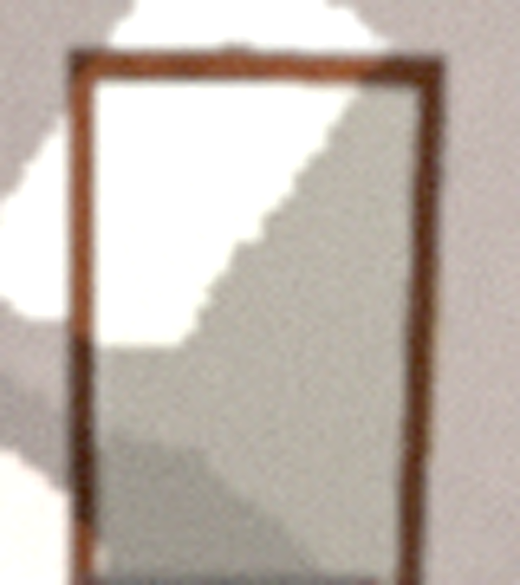

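View pics/w3b.png

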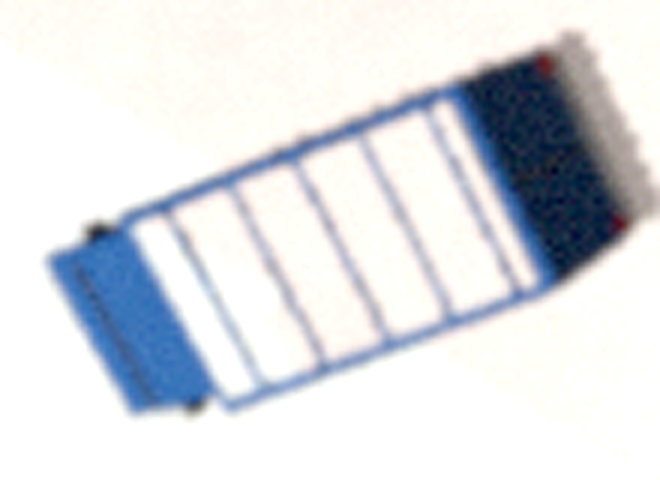

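View pics/w3a.png

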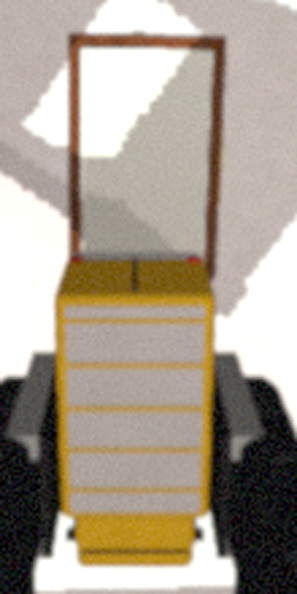

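```bash
cat >> h.py <<'E'
def fitside(k,corners,sides,s,name='wrist'):
    """corners: [(+x,-y),(+x,+y)] px; sides: [-y side px, +y side px]; sense of x up image"""
    a,b=PL[k][0]/2,PL[k][1]/2
    C=unproj(name,corners,15.,s)[:,:2]; S=unproj(name,sides,15.,s)[:,:2]
    def f(v):
        c,sn=np.cos(v[2]),np.sin(v[2]); M=np.array([[c,-sn],[sn,c]])
        l=(C-v[:2])@M; q=(S-v[:2])@M
        return np.r_[l[0]-[a,-b],l[1]-[a,b],q[0,1]+b,q[1,1]-b]
    r=least_squares(f,[*(C.mean(0)-[0,a]),np.pi/2]); return r.x[:2].round(1),np.degrees(r.x[2]).round(2),'resid',r.fun.round(1)
E
python3 - <<'E'
from h import *
s=load('w3')
print('S',fitside('S',cpx([(425,82),(95,82)],285,105,6.5),cpx([(402,570),(98,560)],285,105,6.5),s))
print('b',fitvan('b','wrist',cpx([(550,290),(460,88),(120,220),(228,408)],110,155,6),0,s))
px=cpx([(213,296),(57,293),(58,513),(211,515)],270,100,2.7)
print('held y',fitvan('y','wrist',px,224.5-29,s), unproj('wrist',px,224.5,s).round(1).tolist(), tcp(s)[0])
E
```

```text
S (array([ 627. , -298.4]), np.float64(87.64), 'resid', array([ 0.4, -1. , -0.4,  0.8, -0.4,  0.6]))
b (np.float64(434.1), np.float64(-335.1), np.float64(-341.78), 'resid', np.float64(2.6))
held y (np.float64(621.7), np.float64(-320.4), np.float64(-271.95), 'resid', np.float64(1.0)) [[635.4, -288.9, 224.5], [610.0, -287.7, 224.5], [607.9, -328.9, 224.5], [635.1, -330.1, 224.5]] [ 622.5755339  -318.38645455  201.17256076]
```

```bash
python3 -c "
from h import *
st();plan((627.4,-295.7,60,-2.2))
"
```

```text
t 5.17 p [ 622.7 -317.9  201.4] psi -1.59 tilt [-0.0004  0.0007] F [-0.1  0.7 -1.1] w 0.314 q6 -0.61
from [ 622.7 -317.9  201.4] psi -1.6
-> (627.4, -295.7, 60, -2.2) [0.148, 0.027, 0.943, -0.0, -0.0, 0.007] rows>=3.4
```

jog_arm([
  [[0.148, 0.027, 0.3, 0, 0, 0.007], [0.148, 0.027, 0.55, 0, 0, 0.007], [0.148, 0.027, 0.8, 0, 0, 0.007], [0.148, 0.027, 0.943, 0, 0, 0.007], [0.148, 0.027, 0.943, 0, 0, 0.007], [0.148, 0.027, 0.943, 0, 0, 0.007]],
])

```text
time_s: 5.67
eef_pos: [627.3, -296.2, 60.3]
ee_rot: [-0.001, 0.721, 0.693, -0.0]
force: [1.3, -0.3, 0.1]
grip_width: 0.311
```

```bash
python3 -c "
from h import *
st();plan((627.4,-295.7,21.5,-2.2))
"
```

```text
t 5.67 p [ 627.3 -296.2   60.3] psi -2.22 tilt [-0.0008  0.0006] F [ 1.3 -0.3  0.1] w 0.311 q6 -0.57
from [ 627.3 -296.2   60.3] psi -2.2
-> (627.4, -295.7, 21.5, -2.2) [0.003, 0.0, 0.258, -0.001, -0.0, -0.0] rows>=0.9
```

jog_arm([
  [[0.003, 0, 0.1, 0, 0, 0], [0.003, 0, 0.18, 0, 0, 0], [0.003, 0, 0.22, 0, 0, 0], [0.003, 0, 0.24, 0, 0, 0], [0.003, 0, 0.25, 0, 0, 0], [0.003, 0, 0.257, 0, 0, 0], [0.003, 0, 0.257, 0, 0, 0], [0.003, 0, 0.257, 0, 0, 0]],
])

```text
time_s: 6.33
eef_pos: [627.3, -297.1, 22.2]
ee_rot: [0.0, 0.721, 0.693, 0.0]
force: [-0.1, 0.5, -0.6]
grip_width: 0.309
```

```bash
python3 -c "
from h import *
st()
"
```

```text
t 6.33 p [ 627.3 -297.1   22.2] psi -2.3 tilt [ 0.0007 -0.0005] F [-0.1  0.5 -0.6] w 0.309 q6 -0.57
```

jog_arm([
  [[0.006, 0, 0.005, 0, 0, 0], [0.006, 0, 0.01, 0, 0, 0], [0.006, 0, 0.01, 0, 0, 0]],
])

```text
time_s: 6.58
eef_pos: [627.3, -296.0, 20.7]
ee_rot: [0.0, 0.721, 0.693, 0.0]
force: [-0.1, 0.6, 2.1]
grip_width: 0.314
```

jog_arm([
  [[0, 0, 0.003, 0, 0, 0], [0, 0, 0.003, 0, 0, 0], [0, 0, 0.003, 0, 0, 0]],
])

```text
time_s: 6.83
eef_pos: [627.3, -296.0, 20.6]
ee_rot: [0.0, 0.721, 0.693, 0.0]
force: [-2.1, 2.3, 6.5]
grip_width: 0.311
```

Contact is made at about 6 N. Releasing in stages.

jog_arm([
  [[0, 0, 0, 0, 0, 0], [0, 0, 0, 0, 0, 0], [0, 0, 0, 0, 0, 0]],
], jaw=0.1)

```text
time_s: 7.08
eef_pos: [627.1, -296.0, 19.4]
ee_rot: [-0.0, 0.721, 0.693, -0.0]
force: [0.3, -0.3, -0.1]
grip_width: 0.45
```

jog_arm([
  [[0, 0, 0, 0, 0, 0], [0, 0, -0.05, 0, 0, 0], [0, 0, -0.2, 0, 0, 0], [0, 0, -0.4, 0, 0, 0], [0, 0, -0.7, 0, 0, 0], [0, 0, -0.99, 0, 0, 0]],
], jaw=-1)

```text
time_s: 7.58
eef_pos: [626.7, -295.7, 164.6]
ee_rot: [-0.001, 0.721, 0.693, -0.0]
force: [1.0, 0.0, 0.8]
grip_width: 1.004
```

```bash
python3 -c "
from h import *
plan((622,-320,200,-2.2))
"
```

```text
from [ 626.7 -295.7  164.6] psi -2.3
-> (622, -320, 200, -2.2) [-0.163, -0.025, -0.236, -0.001, -0.0, -0.001] rows>=1.0
```

jog_arm([
  [[-0.16, -0.02, -0.24, 0, 0, 0], [-0.16, -0.02, -0.24, 0, 0, 0], [-0.16, -0.02, -0.24, 0, 0, 0], [-0.16, -0.02, -0.24, 0, 0, 0]],
])

```text
time_s: 7.92
eef_pos: [622.8, -319.6, 198.1]
ee_rot: [-0.001, 0.721, 0.693, -0.0]
force: [-0.1, 0.1, -0.8]
grip_width: 0.998
```

```bash
python3 -c "
from h import *
st();snap('wrist','w4');crop('pics/w4.png','pics/w4s.png',280,100,90,110,5.4)
"
```

```text
t 7.92 p [ 622.8 -319.6  198.1] psi -2.32 tilt [-0.0011  0.001 ] F [-0.1  0.1 -0.8] w 0.998 q6 -0.6
```

View pics/w4s.png

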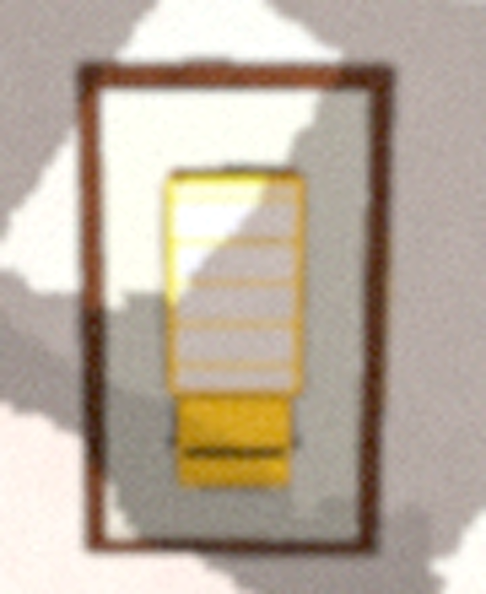

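Run:
```python
from h import *
s=load('w4')
print('S',fitpl('S','wrist',cpx([(370,88),(103,88),(104,541),(361,544)],280,100,5.4),s))
print('y',fitvan('y','wrist',cpx([(304,175),(165,174),(170,395),(302,396)],280,100,5.4),15,s))
```

```text
S (np.float64(626.6), np.float64(-298.9), np.float64(-272.6), 'resid', np.float64(1.0))
y (np.float64(626.5), np.float64(-298.9), np.float64(-271.97), 'resid', np.float64(0.6))
```

The yellow van is centred on S to within 1 mm and 1°. Next is the blue van.

```bash
python3 -c "
from h import *
plan((432,-337,190,-71.8))
"
```

```text
from [ 622.8 -319.2  197.3] psi -2.3
-> (432, -337, 190, -71.8) [-0.132, -0.99, 0.04, -0.002, -0.0, 0.604] rows>=7.6
-> (432, -337, 190, -71.8) [-0.246, -0.13, 0.011, -0.0, -0.0, 0.168] rows>=2.1
```

jog_arm([
  [[-0.13, -0.99, 0.04, 0, 0, 0.6], [-0.13, -0.99, 0.04, 0, 0, 0.6], [-0.13, -0.99, 0.04, 0, 0, 0.6], [-0.13, -0.99, 0.04, 0, 0, 0.6], [-0.13, -0.99, 0.04, 0, 0, 0.6], [-0.13, -0.99, 0.04, 0, 0, 0.6], [-0.13, -0.99, 0.04, 0, 0, 0.6], [-0.13, -0.99, 0.04, 0, 0, 0.6]],
])

```text
time_s: 8.63
eef_pos: [473.6, -332.5, 191.6]
ee_rot: [-0.001, 0.958, 0.287, -0.001]
force: [0.7, -0.6, 0.4]
grip_width: 1.0
```

jog_arm([
  [[-0.25, -0.13, 0.01, 0, 0, 0.17], [-0.25, -0.13, 0.01, 0, 0, 0.17], [-0.25, -0.13, 0.01, 0, 0, 0.17], [-0.25, -0.13, 0.01, 0, 0, 0.17], [-0.25, -0.13, 0.01, 0, 0, 0.17], [-0.25, -0.13, 0.01, 0, 0, 0.17]],
])

```text
time_s: 9.13
eef_pos: [432.6, -337.7, 191.2]
ee_rot: [-0.0, 0.987, 0.162, 0.0]
force: [0.1, 0.1, -0.8]
grip_width: 1.0
```

```bash
python3 -c "
from h import *
st();snap('wrist','w5')
"
```

```text
t 9.13 p [ 432.6 -337.7  191.2] psi -71.41 tilt [-0.      0.0002] F [ 0.1  0.1 -0.8] w 1.0 q6 0.37
```

View pics/w5.png

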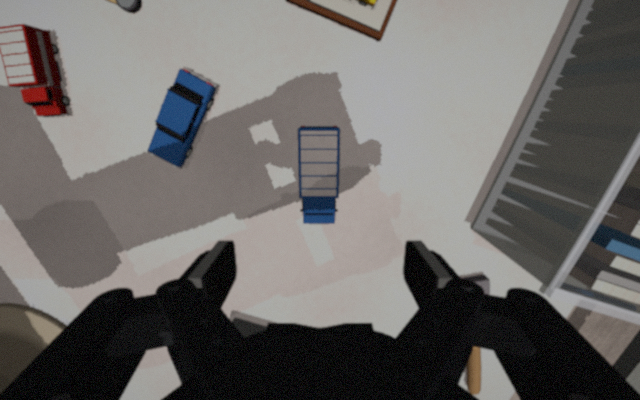

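The blue van stands upright at (319,175), already nearly in line with the jaws. Enlarging.

```bash
python3 -c "
from h import *
crop('pics/w5.png','pics/w5b.png',285,115,70,115,5)
"
```

```text
(no output)
```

View pics/w5b.png

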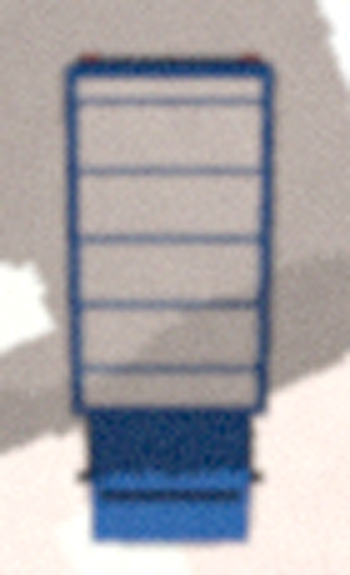

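Run:
```python
from h import *
s=load('w5')
x,y,a,*r=fitvan('b','wrist',cpx([(271,67),(68,69),(75,410),(264,411)],285,115,5),0,s)
print(x,y,a,r)
t=np.radians(a); X,Y=x+3*np.cos(t),y+3*np.sin(t); psi=(a%180)-90
plan((X,Y,75,psi),(X,Y,13,psi))
```

```text
433.7 -335.2 -341.37 ['resid', np.float64(1.9)]
from [ 432.6 -337.7  191.3] psi -71.4
-> (np.float64(436.54280382018607), np.float64(-334.2416334522035), 75, np.float64(-71.37)) [0.033, -0.013, 0.775, -0.0, 0.0, -0.001] rows>=2.8
-> (np.float64(436.54280382018607), np.float64(-334.2416334522035), 13, np.float64(-71.37)) [-0.0, -0.0, 0.413, -0.0, 0.0, 0.0] rows>=1.5
```

jog_arm([
  [[0.033, -0.013, 0.3, 0, 0, 0], [0.033, -0.013, 0.6, 0, 0, 0], [0.033, -0.013, 0.775, 0, 0, 0], [0.033, -0.013, 0.775, 0, 0, 0]],
])

```text
time_s: 9.52
eef_pos: [434.1, -331.7, 69.3]
ee_rot: [-0.005, 0.987, 0.161, -0.003]
force: [-0.6, 0.9, -1.1]
grip_width: 1.001
```

jog_arm([
  [[0, 0, 0.15, 0, 0, 0], [0, 0, 0.3, 0, 0, 0], [0, 0, 0.4, 0, 0, 0], [0, 0, 0.413, 0, 0, 0], [0, 0, 0.413, 0, 0, 0]],
])

```text
time_s: 9.93
eef_pos: [436.6, -334.9, 14.3]
ee_rot: [0.0, 0.987, 0.16, 0.0]
force: [0.3, -0.4, 0.4]
grip_width: 0.997
```

jog_arm([
  [[0, 0, 0, 0, 0, 0], [0, 0, 0, 0, 0, 0], [0, 0, 0, 0, 0, 0], [0, 0, 0, 0, 0, 0], [0, 0, 0, 0, 0, 0]],
], jaw=1, grip_force=35)

```text
time_s: 10.35
eef_pos: [436.4, -334.9, 14.4]
ee_rot: [0.001, 0.987, 0.16, 0.0]
force: [-1.3, 1.1, 5.7]
grip_width: 0.485
```

```bash
python3 -c "
from h import *
st();plan((437,-334,110,-71.4),(655,50,215,-6.5))
"
```

```text
t 10.35 p [ 436.4 -334.9   14.4] psi -71.6 tilt [ 0.0009 -0.001 ] F [-1.3  1.1  5.7] w 0.485 q6 0.38
from [ 436.4 -334.9   14.4] psi -71.6
-> (437, -334, 110, -71.4) [0.006, -0.003, -0.637, 0.001, -0.0, -0.002] rows>=2.3
-> (655, 50, 215, -6.5) [0.99, -0.886, -0.315, 0.0, -0.0, -0.326] rows>=4.9
-> (655, 50, 215, -6.5) [0.99, -0.22, -0.241, 0.0, -0.0, -0.248] rows>=3.7
-> (655, 50, 215, -6.5) [0.593, 0.103, -0.143, 0.0, -0.0, -0.147] rows>=2.2
```

jog_arm([
  [[0, 0, -0.05, 0, 0, 0], [0, 0, -0.15, 0, 0, 0], [0, 0, -0.35, 0, 0, 0], [0, 0, -0.6, 0, 0, 0], [0, 0, -0.65, 0, 0, 0], [0, 0, -0.65, 0, 0, 0]],
])

```text
time_s: 10.85
eef_pos: [437.0, -335.5, 113.8]
ee_rot: [0.002, 0.987, 0.16, 0.001]
force: [0.3, -0.7, -2.8]
grip_width: 0.488
```

jog_arm([
  [[0.5, -0.44, -0.16, 0, 0, -0.16], [0.99, -0.89, -0.32, 0, 0, -0.33], [0.99, -0.89, -0.32, 0, 0, -0.33], [0.99, -0.89, -0.32, 0, 0, -0.33], [0.99, -0.89, -0.32, 0, 0, -0.33], [0.99, -0.89, -0.32, 0, 0, -0.33]],
])

```text
time_s: 11.35
eef_pos: [537.1, -155.6, 159.0]
ee_rot: [-0.0, 0.912, 0.411, 0.001]
force: [1.2, -0.1, -1.4]
grip_width: 0.485
```

```bash
python3 -c "
from h import *
st();plan((655,40,215,-6.5))
"
```

```text
t 11.35 p [ 537.1 -155.6  159. ] psi -41.51 tilt [0.0011 0.0013] F [ 1.2 -0.1 -1.4] w 0.485 q6 0.23
from [ 537.1 -155.6  159. ] psi -41.5
-> (655, 40, 215, -6.5) [0.99, -0.182, -0.245, 0.0, -0.001, -0.257] rows>=3.7
-> (655, 40, 215, -6.5) [0.504, 0.114, -0.126, 0.0, 0.0, -0.132] rows>=1.9
```

jog_arm([
  [[0.99, -0.18, -0.25, 0, 0, -0.26], [0.99, -0.18, -0.25, 0, 0, -0.26], [0.99, -0.18, -0.25, 0, 0, -0.26], [0.99, -0.18, -0.25, 0, 0, -0.26], [0.99, -0.18, -0.25, 0, 0, -0.26]],
])

```text
time_s: 11.77
eef_pos: [615.6, -28.0, 195.9]
ee_rot: [-0.0, 0.81, 0.587, 0.001]
force: [0.0, -0.2, -1.0]
grip_width: 0.485
```

jog_arm([
  [[0.5, 0.11, -0.13, 0, 0, -0.13], [0.5, 0.11, -0.13, 0, 0, -0.13], [0.5, 0.11, -0.13, 0, 0, -0.13], [0.5, 0.11, -0.13, 0, 0, -0.13], [0.5, 0.11, -0.13, 0, 0, -0.13], [0.5, 0.11, -0.13, 0, 0, -0.13]],
])

```text
time_s: 12.27
eef_pos: [652.8, 32.2, 214.6]
ee_rot: [-0.001, 0.749, 0.663, -0.001]
force: [0.3, -1.3, -0.9]
grip_width: 0.488
```

```bash
python3 -c "
from h import *
st();snap('wrist','w6')
"
```

```text
t 12.27 p [652.8  32.2 214.6] psi -6.92 tilt [-0.0023 -0.    ] F [ 0.3 -1.3 -0.9] w 0.488 q6 -0.01
```

View pics/w6.png

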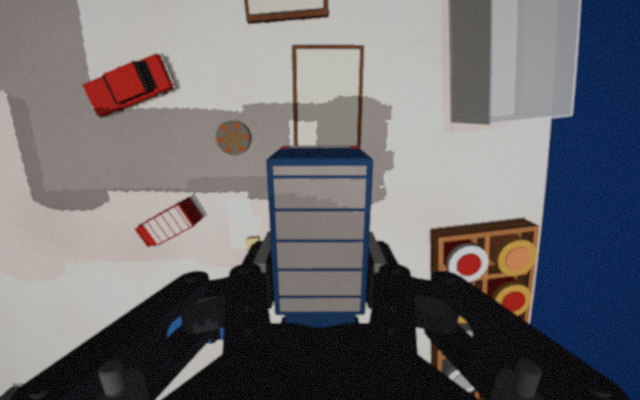

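The L plinth's far end is visible at (293–363,45–147), and the held blue van is square in the jaws. The red van is at (171,222) on the left. Enlarging.

```bash
python3 -c "
from h import *
crop('pics/w6.png','pics/w6l.png',280,35,100,120,5)
crop('pics/w6.png','pics/w6h.png',260,140,120,185,3.2)
"
```

```text
(no output)
```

View pics/w6l.png

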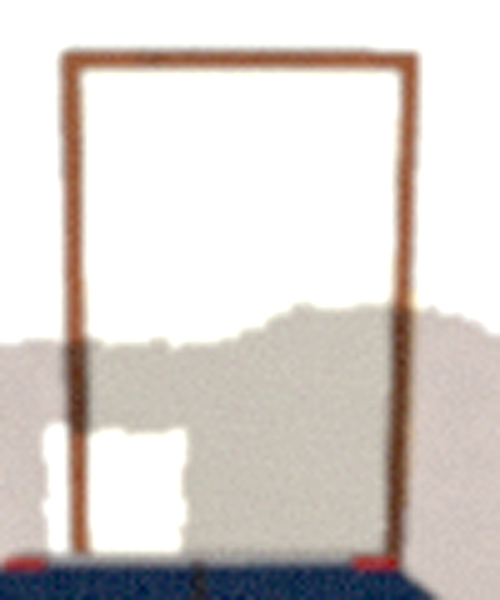

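View pics/w6h.png

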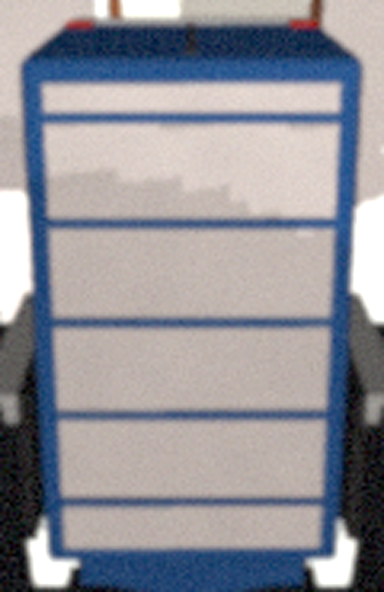

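Run:
```python
from h import *
s=load('w6')
print('L',fitside('L',cpx([(402,70),(81,70)],280,35,5),cpx([(388,550),(88,550)],280,35,5),s))
px=cpx([(358,64),(25,64),(50,555),(333,555)],260,140,3.2)
p,Rm=tcp(s); z=p[2]+33.6
x,y,a,*r=fitvan('b','wrist',px,z-48,s); print('held',x,y,a,r,'in tool',(Rm.T@(np.array([x,y,p[2]])-p)).round(1))
w=unproj('wrist',px,z,s); print([np.linalg.norm(w[i]-w[(i+1)%4]).round(1) for i in range(4)])
```

```text
L (array([668.9, 101. ]), np.float64(83.09), 'resid', array([ 0. , -0.4, -0. ,  0.4, -0.8,  0.8]))
held 651.9 31.3 -276.86 ['resid', np.float64(1.8)] in tool [-1.  -0.7  0. ]
[np.float64(39.9), np.float64(69.7), np.float64(40.1), np.float64(69.6)]
```

```bash
python3 -c "
from h import *
st();plan((669.1,102.9,120,-6.9),(669.1,102.9,50,-6.9))
"
```

```text
t 12.32 p [652.9  32.2 215. ] psi -6.92 tilt [-0.0016 -0.    ] F [-0.5 -0.6 -0.6] w 0.484 q6 -0.01
from [652.9  32.2 215. ] psi -6.9
-> (669.1, 102.9, 120, -6.9) [0.481, 0.052, 0.633, -0.001, 0.0, -0.0] rows>=2.9
-> (669.1, 102.9, 50, -6.9) [0.0, -0.0, 0.467, -0.0, 0.0, -0.0] rows>=1.7
```

jog_arm([
  [[0.24, 0.026, 0.3, 0, 0, 0], [0.481, 0.052, 0.55, 0, 0, 0], [0.481, 0.052, 0.633, 0, 0, 0], [0.481, 0.052, 0.633, 0, 0, 0]],
])

```text
time_s: 12.65
eef_pos: [666.5, 106.5, 113.2]
ee_rot: [-0.004, 0.747, 0.664, -0.004]
force: [-1.5, 0.1, -2.8]
grip_width: 0.487
```

jog_arm([
  [[0, 0, 0.15, 0, 0, 0], [0, 0, 0.3, 0, 0, 0], [0, 0, 0.4, 0, 0, 0], [0, 0, 0.467, 0, 0, 0], [0, 0, 0.467, 0, 0, 0], [0, 0, 0.467, 0, 0, 0]],
])

```text
time_s: 13.15
eef_pos: [670.0, 103.4, 51.6]
ee_rot: [0.0, 0.748, 0.664, 0.0]
force: [0.8, 0.0, -1.5]
grip_width: 0.486
```

```bash
python3 -c "
from h import *
st();plan((669.1,102.9,30,-6.9))
"
```

```text
t 13.15 p [670.  103.4  51.6] psi -6.86 tilt [ 0.0007 -0.0001] F [ 0.8  0.  -1.5] w 0.486 q6 0.1
from [670.  103.4  51.6] psi -6.9
-> (669.1, 102.9, 30, -6.9) [-0.004, -0.006, 0.144, 0.0, 0.0, 0.0] rows>=0.5
```

jog_arm([
  [[-0.004, -0.005, 0.06, 0, 0, 0], [-0.004, -0.005, 0.1, 0, 0, 0], [-0.004, -0.005, 0.12, 0, 0, 0], [-0.004, -0.005, 0.13, 0, 0, 0], [-0.004, -0.005, 0.14, 0, 0, 0], [-0.004, -0.005, 0.14, 0, 0, 0], [-0.004, -0.005, 0.14, 0, 0, 0]],
])

```text
time_s: 13.73
eef_pos: [669.0, 103.7, 30.0]
ee_rot: [0.0, 0.748, 0.664, 0.0]
force: [-0.8, -0.0, -1.2]
grip_width: 0.485
```

jog_arm([
  [[0, 0, 0.004, 0, 0, 0], [0, 0, 0.007, 0, 0, 0], [0, 0, 0.007, 0, 0, 0]],
])

```text
time_s: 13.98
eef_pos: [669.1, 103.6, 29.4]
ee_rot: [0.0, 0.748, 0.664, 0.0]
force: [-1.3, 0.6, 3.4]
grip_width: 0.484
```

jog_arm([
  [[0, 0, 0.002, 0, 0, 0], [0, 0, 0.002, 0, 0, 0], [0, 0, 0.002, 0, 0, 0], [0, 0, 0.002, 0, 0, 0]],
], jaw=-0.3)

```text
time_s: 14.32
eef_pos: [668.9, 103.7, 28.3]
ee_rot: [-0.0, 0.748, 0.664, -0.0]
force: [0.3, -0.4, -0.7]
grip_width: 0.65
```

jog_arm([
  [[0, 0, 0, 0, 0, 0], [0, 0, -0.05, 0, 0, 0], [0, 0, -0.2, 0, 0, 0], [0, 0, -0.4, 0, 0, 0], [0, 0, -0.7, 0, 0, 0], [0, 0, -0.99, 0, 0, 0], [0, 0, -0.99, 0, 0, 0]],
], jaw=-1)

```text
time_s: 14.9
eef_pos: [671.3, 103.7, 186.4]
ee_rot: [0.005, 0.748, 0.664, 0.005]
force: [0.1, -1.2, 1.5]
grip_width: 1.0
```

```bash
python3 -c "
from h import *
plan((655,75,205,-6.9))
"
```

```text
from [671.3 103.7 186.4] psi -6.8
-> (655, 75, 205, -6.9) [-0.203, -0.084, -0.126, 0.009, -0.001, 0.001] rows>=0.9
```

jog_arm([
  [[-0.2, -0.08, -0.15, 0, 0, 0], [-0.2, -0.08, -0.15, 0, 0, 0], [-0.2, -0.08, -0.15, 0, 0, 0], [-0.2, -0.08, -0.15, 0, 0, 0], [-0.2, -0.08, -0.15, 0, 0, 0], [-0.2, -0.08, -0.15, 0, 0, 0]],
])

```text
time_s: 15.4
eef_pos: [653.3, 75.9, 198.4]
ee_rot: [-0.001, 0.748, 0.664, -0.001]
force: [-0.4, -1.2, -0.8]
grip_width: 1.001
```

```bash
python3 -c "
from h import *
st();snap('wrist','w7');crop('pics/w7.png','pics/w7l.png',270,90,110,140,4.2)
"
```

```text
t 15.4 p [653.3  75.9 198.4] psi -6.76 tilt [-0.0015  0.0002] F [-0.4 -1.2 -0.8] w 1.001 q6 0.06
```

View pics/w7.png

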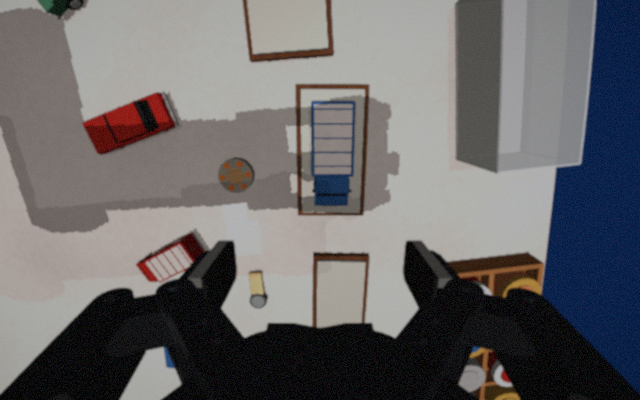

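View pics/w7l.png

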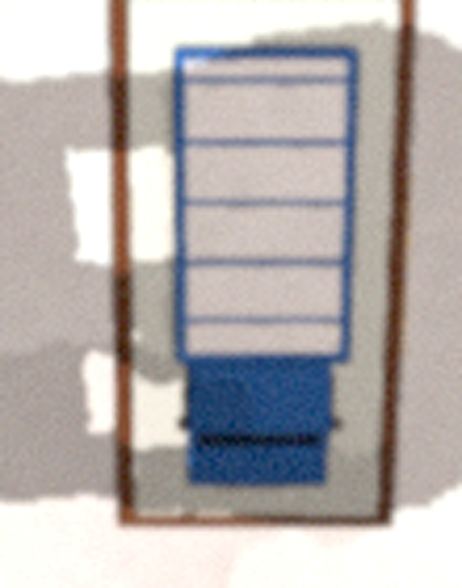

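```bash
python3 -c "
from h import *
crop('pics/w7.png','pics/w7m.png',280,75,100,150,3.9)
"
```

```text
(no output)
```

View pics/w7m.png

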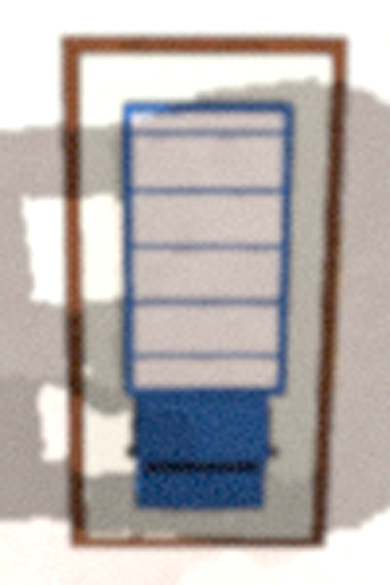

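Run:
```python
from h import *
s=load('w7')
print('L',fitpl('L','wrist',cpx([(333,53),(77,53),(85,537),(315,538)],280,75,3.9),s))
print('b',fitvan('b','wrist',cpx([(292,105),(124,105),(128,392),(285,391)],280,75,3.9),15,s))
plan((440,-5,190,-69.5))
```

```text
L (np.float64(669.0), np.float64(101.5), np.float64(-276.71), 'resid', np.float64(0.8))
b (np.float64(668.2), np.float64(102.1), np.float64(-276.38), 'resid', np.float64(1.7))
from [653.3  75.8 198.5] psi -6.8
-> (440, -5, 190, -69.5) [-0.516, -0.99, 0.043, -0.001, 0.0, 0.512] rows>=6.4
-> (440, -5, 190, -69.5) [-0.388, -0.114, 0.015, 0.0, 0.0, 0.185] rows>=2.3
```

The blue van is centred on L to about 1 mm. Now the red van.

jog_arm([
  [[-0.52, -0.99, 0.04, 0, 0, 0.51], [-0.52, -0.99, 0.04, 0, 0, 0.51], [-0.52, -0.99, 0.04, 0, 0, 0.51], [-0.52, -0.99, 0.04, 0, 0, 0.51], [-0.52, -0.99, 0.04, 0, 0, 0.51], [-0.52, -0.99, 0.04, 0, 0, 0.51], [-0.52, -0.99, 0.04, 0, 0, 0.51], [-0.52, -0.99, 0.04, 0, 0, 0.51]],
])

```text
time_s: 16.12
eef_pos: [496.7, 15.6, 193.3]
ee_rot: [-0.0, 0.948, 0.319, -0.0]
force: [-0.4, -0.5, 0.4]
grip_width: 0.999
```

jog_arm([
  [[-0.38, -0.11, 0.02, 0, 0, 0.185], [-0.38, -0.11, 0.02, 0, 0, 0.185], [-0.38, -0.11, 0.02, 0, 0, 0.185], [-0.38, -0.11, 0.02, 0, 0, 0.185], [-0.38, -0.11, 0.02, 0, 0, 0.185], [-0.38, -0.11, 0.02, 0, 0, 0.185], [-0.38, -0.11, 0.02, 0, 0, 0.185]],
])

```text
time_s: 16.7
eef_pos: [441.7, -5.8, 190.3]
ee_rot: [-0.0, 0.984, 0.18, -0.0]
force: [-0.0, -0.3, 0.2]
grip_width: 1.001
```

```bash
python3 -c "
from h import *
st();snap('wrist','w8');crop('pics/w8.png','pics/w8r.png',280,110,80,110,5)
"
```

```text
t 16.7 p [441.7  -5.8 190.3] psi -69.23 tilt [-0.0001  0.0001] F [-0.  -0.3  0.2] w 1.001 q6 0.93
```

View pics/w8.png

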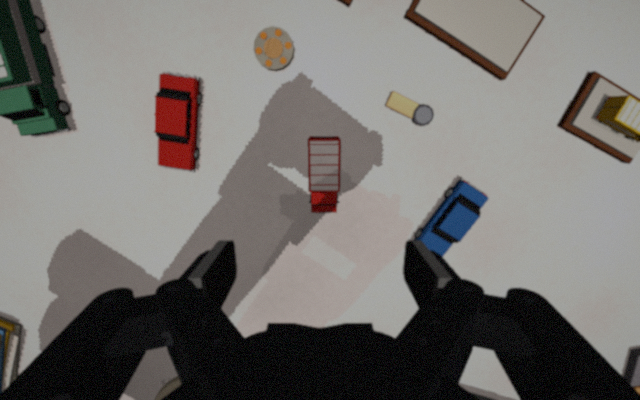

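View pics/w8r.png

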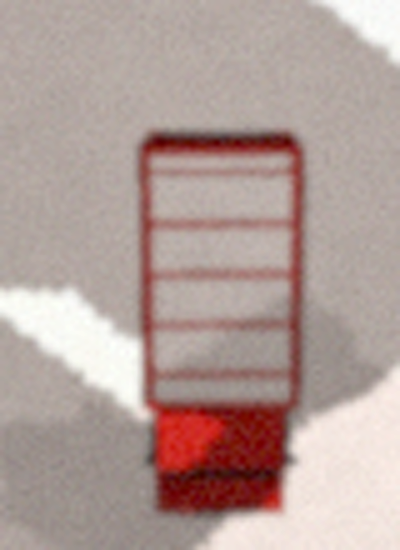

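The red van is at (323,175), about in line with the jaws, and the blue car is well to the right at (455,215).

Run:
```python
from h import *
s=load('w8')
x,y,a,*r=fitvan('r','wrist',cpx([(301,150),(142,151),(147,405),(297,408)],280,110,5),0,s)
print(x,y,a,r)
t=np.radians(a); X,Y=x+3*np.cos(t),y+3*np.sin(t); psi=(a%180)-90
plan((X,Y,70,psi),(X,Y,9,psi))
```

```text
444.7 -8.6 -339.03 ['resid', np.float64(2.0)]
from [441.7  -5.8 190.3] psi -69.3
-> (np.float64(447.5013038186051), np.float64(-7.526362763374709), 70, np.float64(-69.02999999999997)) [0.032, 0.024, 0.802, -0.0, 0.0, -0.002] rows>=2.9
-> (np.float64(447.5013038186051), np.float64(-7.526362763374709), 9, np.float64(-69.02999999999997)) [0.0, 0.001, 0.407, -0.0, 0.0, -0.0] rows>=1.5
```

jog_arm([
  [[0.032, 0.024, 0.3, 0, 0, -0.002], [0.032, 0.024, 0.6, 0, 0, -0.002], [0.032, 0.024, 0.802, 0, 0, -0.002], [0.032, 0.024, 0.802, 0, 0, -0.002], [0.032, 0.024, 0.802, 0, 0, -0.002]],
])

```text
time_s: 17.17
eef_pos: [446.8, -7.5, 69.9]
ee_rot: [-0.001, 0.983, 0.181, -0.001]
force: [-0.3, 0.2, -0.5]
grip_width: 1.003
```

jog_arm([
  [[0, 0, 0.15, 0, 0, 0], [0, 0, 0.3, 0, 0, 0], [0, 0, 0.38, 0, 0, 0], [0, 0, 0.4, 0, 0, 0], [0, 0, 0.4, 0, 0, 0]],
])

```text
time_s: 17.58
eef_pos: [448.3, -7.9, 11.7]
ee_rot: [0.001, 0.983, 0.181, 0.001]
force: [-0.9, 0.4, 0.1]
grip_width: 0.994
```

jog_arm([
  [[0, 0, 0, 0, 0, 0], [0, 0, 0, 0, 0, 0], [0, 0, 0, 0, 0, 0], [0, 0, 0, 0, 0, 0], [0, 0, 0, 0, 0, 0], [0, 0, 0, 0, 0, 0]],
], jaw=1, grip_force=30)

```text
time_s: 18.08
eef_pos: [447.5, -7.7, 10.8]
ee_rot: [0.0, 0.984, 0.181, 0.0]
force: [-2.0, 0.5, 7.5]
grip_width: 0.396
```

jog_arm([
  [[0, 0, -0.05, 0, 0, 0], [0, 0, -0.15, 0, 0, 0], [0, 0, -0.35, 0, 0, 0], [0, 0, -0.6, 0, 0, 0], [0, 0, -0.7, 0, 0, 0], [0, 0, -0.7, 0, 0, 0]],
])

```text
time_s: 18.58
eef_pos: [448.8, -8.0, 118.8]
ee_rot: [0.002, 0.984, 0.181, 0.003]
force: [0.6, 0.3, -1.5]
grip_width: 0.393
```

```bash
python3 -c "
from h import *
st();plan((640,-155,205,-7))
"
```

```text
t 18.58 p [448.8  -8.  118.8] psi -69.16 tilt [ 0.0066 -0.0019] F [ 0.6  0.3 -1.5] w 0.393 q6 0.93
from [448.8  -8.  118.8] psi -69.2
-> (640, -155, 205, -7) [0.611, 0.99, -0.407, 0.003, -0.001, -0.499] rows>=6.3
-> (640, -155, 205, -7) [-0.103, 0.435, -0.159, 0.001, -0.001, -0.192] rows>=2.4
```

jog_arm([
  [[0.3, 0.5, -0.41, 0, 0, -0.25], [0.61, 0.99, -0.41, 0, 0, -0.5], [0.61, 0.99, -0.41, 0, 0, -0.5], [0.61, 0.99, -0.41, 0, 0, -0.5], [0.61, 0.99, -0.41, 0, 0, -0.5], [0.61, 0.99, -0.41, 0, 0, -0.5], [0.61, 0.99, -0.41, 0, 0, -0.5]],
])

```text
time_s: 19.17
eef_pos: [585.6, -114.7, 175.0]
ee_rot: [-0.001, 0.838, 0.546, -0.001]
force: [-0.6, 0.7, -1.4]
grip_width: 0.393
```

jog_arm([
  [[-0.1, 0.43, -0.16, 0, 0, -0.19], [-0.1, 0.43, -0.16, 0, 0, -0.19], [-0.1, 0.43, -0.16, 0, 0, -0.19], [-0.1, 0.43, -0.16, 0, 0, -0.19], [-0.1, 0.43, -0.16, 0, 0, -0.19], [-0.1, 0.43, -0.16, 0, 0, -0.19], [-0.1, 0.43, -0.16, 0, 0, -0.19]],
])

```text
time_s: 19.75
eef_pos: [637.6, -153.5, 200.2]
ee_rot: [-0.001, 0.75, 0.662, -0.0]
force: [-0.5, -0.2, -1.1]
grip_width: 0.395
```

```bash
python3 -c "
from h import *
st();snap('wrist','w9');crop('pics/w9.png','pics/w9m.png',270,40,120,150,4)
"
```

```text
t 19.75 p [ 637.6 -153.5  200.2] psi -7.12 tilt [-0.0011  0.0005] F [-0.5 -0.2 -1.1] w 0.395 q6 -0.29
```

View pics/w9.png

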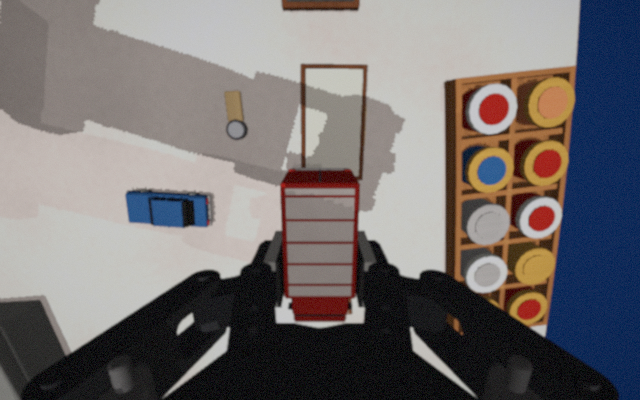

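View pics/w9m.png

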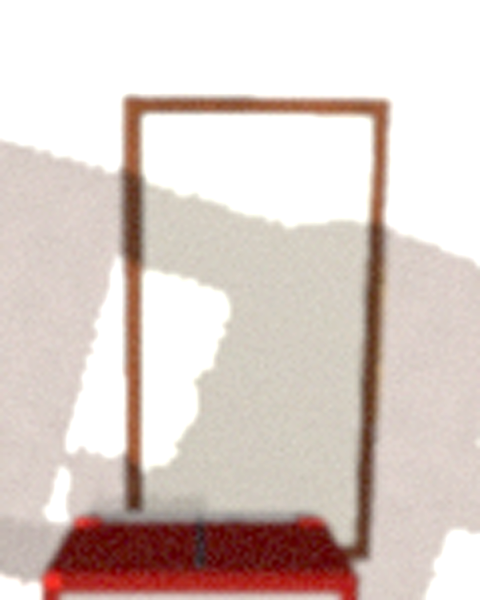

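Run:
```python
from h import *
s=load('w9')
c,a,*r=fitside('M',cpx([(375,114),(141,113)],270,40,4),cpx([(357,540),(141,505)],270,40,4),s); print(c,a,r)
print(unproj('wrist',cpx([(358,549)],270,40,4),15.,s), proj('wrist',[[*c,15]],s))
t=np.radians(a); X,Y=c[0]+2.6*np.cos(t),c[1]+2.6*np.sin(t)
print(X,Y)
plan((X,Y,110,a-90),(X,Y,45,a-90))
```

```text
[658.9 -95.5] 82.46 ['resid', array([ 0.2, -0.4, -0.2,  0.3, -0.6,  0.8])]
[[ 682.76589774 -159.11880109   15.        ]] [[332.99687831 124.3075095 ]]
659.241167630551 -92.92248091222118
from [ 637.8 -153.5  200.4] psi -7.1
-> (np.float64(659.241167630551), np.float64(-92.92248091222118), 110, np.float64(-7.540000000000006)) [0.419, 0.092, 0.603, -0.0, -0.0, 0.005] rows>=2.7
-> (np.float64(659.241167630551), np.float64(-92.92248091222118), 45, np.float64(-7.540000000000006)) [-0.0, 0.001, 0.433, -0.0, -0.0, -0.0] rows>=1.6
```

jog_arm([
  [[0.21, 0.05, 0.3, 0, 0, 0], [0.419, 0.092, 0.5, 0, 0, 0.005], [0.419, 0.092, 0.603, 0, 0, 0.005], [0.419, 0.092, 0.603, 0, 0, 0.005]],
])

```text
time_s: 20.13
eef_pos: [657.3, -89.7, 104.1]
ee_rot: [-0.005, 0.751, 0.66, -0.002]
force: [-0.4, 0.5, -2.5]
grip_width: 0.389
```

jog_arm([
  [[0, 0, 0.15, 0, 0, 0], [0, 0, 0.3, 0, 0, 0], [0, 0, 0.39, 0, 0, 0], [0, 0, 0.433, 0, 0, 0], [0, 0, 0.433, 0, 0, 0], [0, 0, 0.433, 0, 0, 0]],
])

```text
time_s: 20.63
eef_pos: [660.1, -93.8, 46.5]
ee_rot: [0.001, 0.752, 0.659, 0.0]
force: [0.5, -0.1, 0.4]
grip_width: 0.392
```

```bash
python3 -c "
from h import *
st();plan((659.2,-92.9,26.3,-7.5))
"
```

```text
t 20.63 p [660.1 -93.8  46.5] psi -7.55 tilt [ 0.0015 -0.0005] F [ 0.5 -0.1  0.4] w 0.392 q6 -0.18
from [660.1 -93.8  46.5] psi -7.5
-> (659.2, -92.9, 26.3, -7.5) [0.005, -0.007, 0.135, 0.001, 0.0, -0.001] rows>=0.5
```

jog_arm([
  [[0.005, -0.005, 0.06, 0, 0, 0], [0.005, -0.005, 0.1, 0, 0, 0], [0.005, -0.005, 0.12, 0, 0, 0], [0.005, -0.005, 0.13, 0, 0, 0], [0.005, -0.005, 0.133, 0, 0, 0], [0.005, -0.005, 0.133, 0, 0, 0], [0.005, -0.005, 0.133, 0, 0, 0]],
])

```text
time_s: 21.22
eef_pos: [659.1, -92.5, 25.9]
ee_rot: [0.0, 0.752, 0.659, 0.0]
force: [-3.2, 0.7, 4.7]
grip_width: 0.388
```

jog_arm([
  [[0, 0, 0.004, 0, 0, 0], [0, 0, 0.006, 0, 0, 0], [0, 0, 0.006, 0, 0, 0]],
])

```text
time_s: 21.47
eef_pos: [659.1, -92.5, 25.8]
ee_rot: [0.0, 0.752, 0.659, 0.0]
force: [-5.1, 1.5, 10.8]
grip_width: 0.393
```

jog_arm([
  [[0, 0, -0.004, 0, 0, 0], [0, 0, -0.004, 0, 0, 0]],
])

```text
time_s: 21.63
eef_pos: [659.2, -92.5, 25.9]
ee_rot: [0.0, 0.752, 0.659, 0.0]
force: [-3.1, 0.6, 7.3]
grip_width: 0.394
```

jog_arm([
  [[0, 0, 0, 0, 0, 0], [0, 0, 0, 0, 0, 0], [0, 0, 0, 0, 0, 0], [0, 0, 0, 0, 0, 0]],
], jaw=-0.1)

```text
time_s: 21.97
eef_pos: [658.9, -92.5, 24.7]
ee_rot: [-0.0, 0.752, 0.659, -0.0]
force: [0.0, 0.3, 0.5]
grip_width: 0.55
```

jog_arm([
  [[0, 0, 0, 0, 0, 0], [0, 0, -0.05, 0, 0, 0], [0, 0, -0.2, 0, 0, 0], [0, 0, -0.4, 0, 0, 0], [0, 0, -0.7, 0, 0, 0], [-0.1, -0.05, -0.99, 0, 0, 0], [-0.2, -0.08, -0.99, 0, 0, 0], [-0.2, -0.08, -0.99, 0, 0, 0]],
], jaw=-1)

```text
time_s: 22.63
eef_pos: [643.5, -123.4, 178.0]
ee_rot: [0.003, 0.753, 0.658, 0.001]
force: [0.6, -1.0, -0.9]
grip_width: 1.004
```

jog_arm([
  [[0, 0, -0.1, 0, 0, 0], [0, 0, -0.1, 0, 0, 0], [0, 0, -0.1, 0, 0, 0], [0, 0, -0.1, 0, 0, 0]],
])

```text
time_s: 22.97
eef_pos: [642.9, -120.2, 187.2]
ee_rot: [-0.001, 0.752, 0.659, -0.0]
force: [0.4, 0.5, -0.5]
grip_width: 1.003
```

```bash
python3 -c "
from h import *
st();snap('wrist','w10');crop('pics/w10.png','pics/w10m.png',275,80,100,150,3.9)
"
```

```text
t 22.97 p [ 642.9 -120.2  187.2] psi -7.5 tilt [-0.0015  0.0006] F [ 0.4  0.5 -0.5] w 1.003 q6 -0.23
```

View pics/w10m.png

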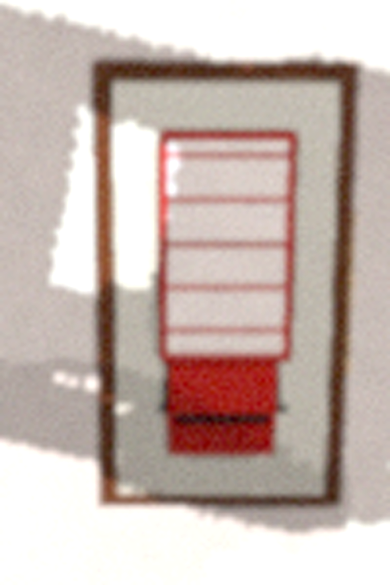

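Run:
```python
from h import *
s=load('w10')
print('M',fitpl('M','wrist',cpx([(341,79),(110,79),(113,493),(329,494)],275,80,3.9),s))
print('r',fitvan('r','wrist',cpx([(296,132),(161,132),(162,357),(289,357)],275,80,3.9),15,s))
plan((440,340,215,-62))
```

```text
M (np.float64(658.8), np.float64(-95.2), np.float64(-277.46), 'resid', np.float64(1.2))
r (np.float64(658.2), np.float64(-93.4), np.float64(-277.51), 'resid', np.float64(1.1))
from [ 642.9 -120.2  187.2] psi -7.5
-> (440, 340, 215, -62) [0.99, -0.602, -0.063, -0.0, 0.0, 0.209] rows>=4.2
-> (440, 340, 215, -62) [0.828, -0.99, -0.069, -0.001, 0.0, 0.233] rows>=4.6
-> (440, 340, 215, -62) [0.293, -0.855, -0.05, -0.0, 0.0, 0.164] rows>=3.3
```

The red van is within 2 mm of centre on M and aligned. Now the green van.

jog_arm([
  [[0.99, -0.6, -0.06, 0, 0, 0.21], [0.99, -0.6, -0.06, 0, 0, 0.21], [0.99, -0.6, -0.06, 0, 0, 0.21], [0.99, -0.6, -0.06, 0, 0, 0.21], [0.99, -0.6, -0.06, 0, 0, 0.21]],
])

```text
time_s: 23.43
eef_pos: [570.9, 43.6, 197.4]
ee_rot: [-0.001, 0.849, 0.529, -0.0]
force: [0.2, 0.2, 0.3]
grip_width: 1.002
```

jog_arm([
  [[0.83, -0.99, -0.07, 0, 0, 0.23], [0.83, -0.99, -0.07, 0, 0, 0.23], [0.83, -0.99, -0.07, 0, 0, 0.23], [0.83, -0.99, -0.07, 0, 0, 0.23], [0.83, -0.99, -0.07, 0, 0, 0.23], [0.83, -0.99, -0.07, 0, 0, 0.23]],
])

```text
time_s: 23.93
eef_pos: [493.2, 220.5, 207.9]
ee_rot: [-0.001, 0.93, 0.368, -0.0]
force: [0.1, 0.6, 1.0]
grip_width: 1.001
```

jog_arm([
  [[0.29, -0.85, -0.05, 0, 0, 0.16], [0.29, -0.85, -0.05, 0, 0, 0.16], [0.29, -0.85, -0.05, 0, 0, 0.16], [0.29, -0.85, -0.05, 0, 0, 0.16], [0.29, -0.85, -0.05, 0, 0, 0.16], [0.29, -0.85, -0.05, 0, 0, 0.16], [0.29, -0.85, -0.05, 0, 0, 0.16], [0.29, -0.85, -0.05, 0, 0, 0.16]],
])

```text
time_s: 24.6
eef_pos: [441.5, 337.8, 215.1]
ee_rot: [0.0, 0.969, 0.245, -0.0]
force: [0.0, -0.2, -0.8]
grip_width: 1.004
```

```bash
python3 -c "
from h import *
st();snap('wrist','w11');crop('pics/w11.png','pics/w11g.png',270,80,100,150,3.9)
"
```

```text
t 24.6 p [441.5 337.8 215.1] psi -61.61 tilt [-0.0004 -0.0005] F [ 0.  -0.2 -0.8] w 1.004 q6 1.52
```

View pics/w11.png

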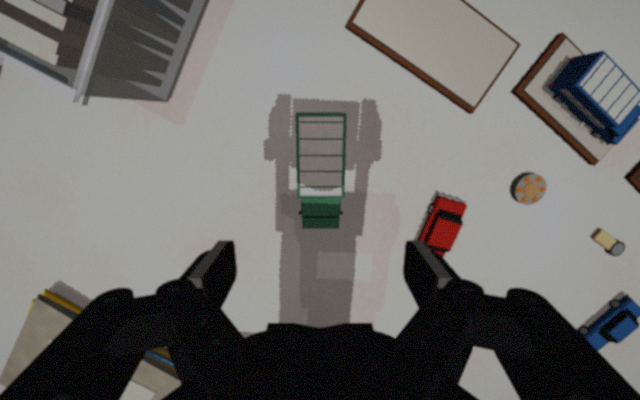

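View pics/w11g.png

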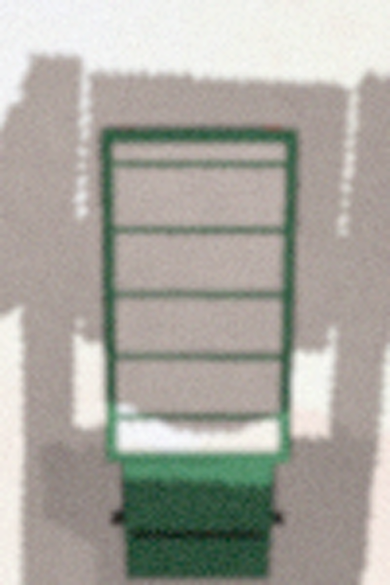

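The green van is at (321,168) and aligned with the jaws, with plenty of room to the red car at (443,222).

Run:
```python
from h import *
s=load('w11')
x,y,a,*r=fitvan('g','wrist',cpx([(298,130),(102,130),(108,459),(289,460)],270,80,3.9),0,s)
print(x,y,a,r)
t=np.radians(a); X,Y=x+3*np.cos(t),y+3*np.sin(t); psi=(a%180)-90
plan((X,Y,90,psi),(X,Y,16,psi))
```

```text
443.4 338.6 -331.75 ['resid', np.float64(1.4)]
from [441.5 337.8 215.2] psi -61.6
-> (np.float64(446.0426722146161), np.float64(340.0199590015545), 90, np.float64(-61.75)) [0.034, 0.002, 0.835, 0.0, 0.0, 0.002] rows>=3.0
-> (np.float64(446.0426722146161), np.float64(340.0199590015545), 16, np.float64(-61.75)) [0.0, -0.001, 0.493, 0.0, 0.0, -0.0] rows>=1.8
```

jog_arm([
  [[0.034, 0.002, 0.3, 0, 0, 0], [0.034, 0.002, 0.6, 0, 0, 0], [0.034, 0.002, 0.835, 0, 0, 0], [0.034, 0.002, 0.835, 0, 0, 0], [0.034, 0.002, 0.835, 0, 0, 0]],
])

```text
time_s: 25.07
eef_pos: [445.4, 340.2, 89.8]
ee_rot: [0.0, 0.969, 0.245, -0.002]
force: [0.8, 0.6, 1.8]
grip_width: 0.997
```

jog_arm([
  [[0, 0, 0.15, 0, 0, 0], [0, 0, 0.3, 0, 0, 0], [0, 0, 0.45, 0, 0, 0], [0, 0, 0.49, 0, 0, 0], [0, 0, 0.49, 0, 0, 0], [0, 0, 0.49, 0, 0, 0]],
])

```text
time_s: 25.57
eef_pos: [446.9, 341.6, 19.2]
ee_rot: [-0.0, 0.969, 0.246, 0.002]
force: [0.5, -0.5, 0.8]
grip_width: 1.001
```

jog_arm([
  [[0, 0, 0, 0, 0, 0], [0, 0, 0, 0, 0, 0], [0, 0, 0, 0, 0, 0], [0, 0, 0, 0, 0, 0], [0, 0, 0, 0, 0, 0]],
], jaw=1, grip_force=45)

```text
time_s: 25.98
eef_pos: [446.2, 341.4, 18.1]
ee_rot: [-0.0, 0.969, 0.246, 0.001]
force: [-0.6, -1.8, 7.2]
grip_width: 0.603
```

```bash
python3 -c "
from h import *
st()"
```

```text
t 25.98 p [446.2 341.4  18.1] psi -61.51 tilt [0.0019 0.0008] F [-0.6 -1.8  7.2] w 0.603 q6 1.52
```

jog_arm([
  [[0, 0, -0.05, 0, 0, 0], [0, 0, -0.15, 0, 0, 0], [0, 0, -0.35, 0, 0, 0], [0, 0, -0.6, 0, 0, 0], [0, 0, -0.75, 0, 0, 0], [0, 0, -0.75, 0, 0, 0]],
])

```text
time_s: 26.48
eef_pos: [447.3, 342.1, 134.7]
ee_rot: [-0.001, 0.969, 0.246, 0.004]
force: [0.0, 0.8, -1.7]
grip_width: 0.607
```

```bash
python3 -c "
from h import *
st();plan((630,215,215,-3))
"
```

```text
t 26.48 p [447.3 342.1 134.7] psi -61.51 tilt [0.008  0.0039] F [ 0.   0.8 -1.7] w 0.607 q6 1.52
from [447.3 342.1 134.7] psi -61.5
-> (630, 215, 215, -3) [0.501, 0.99, -0.395, 0.002, -0.004, -0.485] rows>=6.1
-> (630, 215, 215, -3) [-0.11, 0.36, -0.135, 0.001, -0.001, -0.165] rows>=2.1
```

jog_arm([
  [[0.25, 0.5, -0.39, 0, 0, -0.24], [0.5, 0.99, -0.39, 0, 0, -0.485], [0.5, 0.99, -0.39, 0, 0, -0.485], [0.5, 0.99, -0.39, 0, 0, -0.485], [0.5, 0.99, -0.39, 0, 0, -0.485], [0.5, 0.99, -0.39, 0, 0, -0.485], [0.5, 0.99, -0.39, 0, 0, -0.485]],
])

```text
time_s: 27.07
eef_pos: [582.3, 245.4, 186.3]
ee_rot: [-0.001, 0.807, 0.59, -0.001]
force: [-0.1, 0.8, -3.0]
grip_width: 0.598
```

jog_arm([
  [[-0.11, 0.36, -0.13, 0, 0, -0.17], [-0.11, 0.36, -0.13, 0, 0, -0.17], [-0.11, 0.36, -0.13, 0, 0, -0.17], [-0.11, 0.36, -0.13, 0, 0, -0.17], [-0.11, 0.36, -0.13, 0, 0, -0.17], [-0.11, 0.36, -0.13, 0, 0, -0.17], [-0.11, 0.36, -0.13, 0, 0, -0.17]],
])

```text
time_s: 27.65
eef_pos: [627.8, 214.8, 206.9]
ee_rot: [-0.0, 0.723, 0.691, -0.0]
force: [-0.8, 0.7, -2.9]
grip_width: 0.606
```

```bash
python3 -c "
from h import *
st();snap('wrist','w12');crop('pics/w12.png','pics/w12x.png',270,20,120,140,4.2)
"
```

```text
t 27.65 p [627.8 214.8 206.9] psi -2.61 tilt [-0.001 -0.   ] F [-0.8  0.7 -2.9] w 0.606 q6 0.2
```

View pics/w12.png

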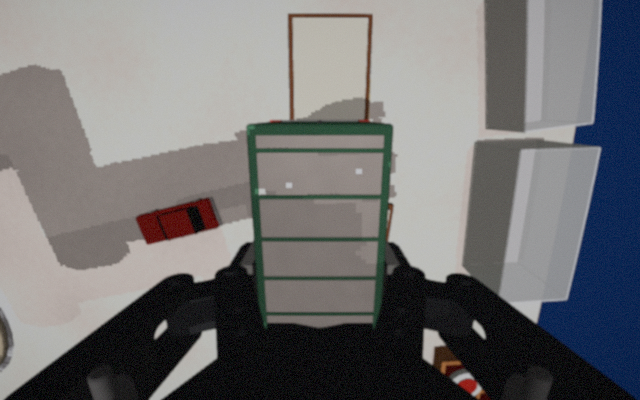

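View pics/w12x.png

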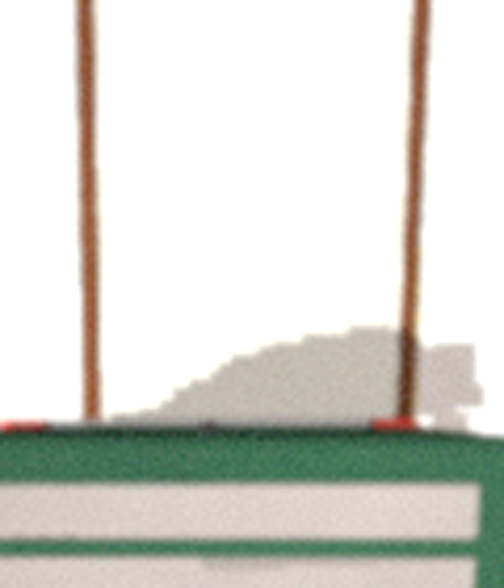

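```bash
python3 -c "
from h import *
crop('pics/w12.png','pics/w12y.png',275,5,110,125,4.6)
"
```

```text
(no output)
```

View pics/w12y.png

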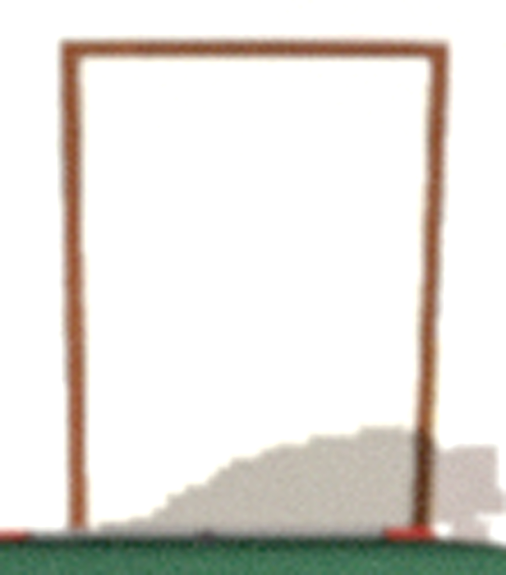

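Run:
```python
from h import *
s=load('w12')
c,a,*r=fitside('XL',cpx([(431,58),(79,58)],275,5,4.6),cpx([(415,525),(87,525)],275,5,4.6),s); print(c,a,r)
# near-right outer base corner seen? predicted px of deck corners
```

```text
[641.5 299.8] 87.42 ['resid', array([ 0.1, -0.4, -0.1,  0.3, -0.6,  0.7])]
```

```bash
python3 -c "
from h import *
st();plan((641.6,303.7,140,-2.8),(641.6,303.7,55,-2.8))
"
```

```text
t 27.7 p [627.9 214.7 207.1] psi -2.59 tilt [-0.0006 -0.    ] F [-0.   0.6 -2. ] w 0.604 q6 0.2
from [627.9 214.7 207.1] psi -2.6
-> (641.6, 303.7, 140, -2.8) [0.597, 0.064, 0.447, -0.0, 0.0, 0.002] rows>=2.7
-> (641.6, 303.7, 55, -2.8) [-0.0, 0.001, 0.567, -0.0, 0.0, 0.0] rows>=2.0
```

jog_arm([
  [[0.25, 0.03, 0.2, 0, 0, 0.002], [0.45, 0.05, 0.35, 0, 0, 0.002], [0.597, 0.064, 0.447, 0, 0, 0.002], [0.597, 0.064, 0.447, 0, 0, 0.002], [0.597, 0.064, 0.447, 0, 0, 0.002]],
])

```text
time_s: 28.12
eef_pos: [641.2, 304.4, 138.6]
ee_rot: [-0.001, 0.723, 0.69, -0.001]
force: [-0.0, -0.3, -1.8]
grip_width: 0.604
```

jog_arm([
  [[0, 0, 0.15, 0, 0, 0], [0, 0, 0.3, 0, 0, 0], [0, 0, 0.45, 0, 0, 0], [0, 0, 0.55, 0, 0, 0], [0, 0, 0.56, 0, 0, 0], [0, 0, 0.56, 0, 0, 0], [0, 0, 0.56, 0, 0, 0]],
])

```text
time_s: 28.7
eef_pos: [643.2, 302.8, 58.4]
ee_rot: [0.001, 0.724, 0.69, 0.001]
force: [0.3, -0.2, -2.8]
grip_width: 0.605
```

```bash
python3 -c "
from h import *
st();plan((641.6,303.7,33.7,-2.8))
"
```

```text
t 28.7 p [643.2 302.8  58.4] psi -2.8 tilt [0.0031 0.0007] F [ 0.3 -0.2 -2.8] w 0.605 q6 0.32
from [643.2 302.8  58.4] psi -2.8
-> (641.6, 303.7, 33.7, -2.8) [0.005, -0.011, 0.165, 0.002, -0.001, 0.0] rows>=0.6
```

jog_arm([
  [[0.005, -0.007, 0.06, 0, 0, 0], [0.005, -0.007, 0.1, 0, 0, 0], [0.005, -0.007, 0.13, 0, 0, 0], [0.005, -0.007, 0.15, 0, 0, 0], [0.005, -0.007, 0.158, 0, 0, 0], [0.005, -0.007, 0.158, 0, 0, 0], [0.005, -0.007, 0.158, 0, 0, 0]],
])

```text
time_s: 29.28
eef_pos: [641.4, 303.9, 33.2]
ee_rot: [0.0, 0.724, 0.69, 0.0]
force: [-1.8, -1.2, 4.1]
grip_width: 0.601
```

```bash
python3 -c "
from h import *
st();plan((641.6,303.7,33.0,-2.8))
"
```

```text
t 29.28 p [641.4 303.9  33.2] psi -2.75 tilt [0.0007 0.0002] F [-1.8 -1.2  4.1] w 0.601 q6 0.33
from [641.4 303.9  33.2] psi -2.8
-> (641.6, 303.7, 33.0, -2.8) [-0.002, 0.002, 0.001, 0.0, -0.0, 0.001] rows>=0.0
```

Contact: the force rose from -2.8 to +4 N. Releasing; current jaw is about -0.2.

jog_arm([
  [[0, 0, 0, 0, 0, 0], [0, 0, 0, 0, 0, 0], [0, 0, 0, 0, 0, 0], [0, 0, 0, 0, 0, 0]],
], jaw=-0.5)

```text
time_s: 29.62
eef_pos: [641.2, 303.9, 32.4]
ee_rot: [0.0, 0.724, 0.69, 0.0]
force: [-0.3, 1.0, -0.4]
grip_width: 0.749
```

jog_arm([
  [[0, 0, 0, 0, 0, 0], [0, 0, -0.05, 0, 0, 0], [0, 0, -0.2, 0, 0, 0], [0, 0, -0.4, 0, 0, 0], [0, 0, -0.7, 0, 0, 0], [0, 0, -0.99, 0, 0, 0], [-0.2, -0.08, -0.99, 0, 0, 0], [-0.2, -0.08, -0.99, 0, 0, 0]],
], jaw=-1)

```text
time_s: 30.28
eef_pos: [627.7, 271.9, 185.4]
ee_rot: [0.002, 0.724, 0.689, 0.002]
force: [0.7, -0.4, -0.6]
grip_width: 1.002
```

jog_arm([
  [[-0.05, 0, -0.3, 0, 0, 0], [-0.05, 0, -0.3, 0, 0, 0], [-0.05, 0, -0.3, 0, 0, 0], [-0.05, 0, -0.3, 0, 0, 0], [-0.05, 0, -0.3, 0, 0, 0]],
])

```text
time_s: 30.7
eef_pos: [627.0, 267.2, 224.7]
ee_rot: [-0.001, 0.724, 0.69, -0.001]
force: [0.2, -0.7, -1.0]
grip_width: 0.999
```

```bash
python3 -c "
from h import *
st();snap('wrist','w13');crop('pics/w13.png','pics/w13x.png',265,70,120,170,3.4)
snap('top','top1')
"
```

```text
t 30.7 p [627.  267.2 224.7] psi -2.74 tilt [-0.0019 -0.0004] F [ 0.2 -0.7 -1. ] w 0.999 q6 0.28
```

View pics/w13.png

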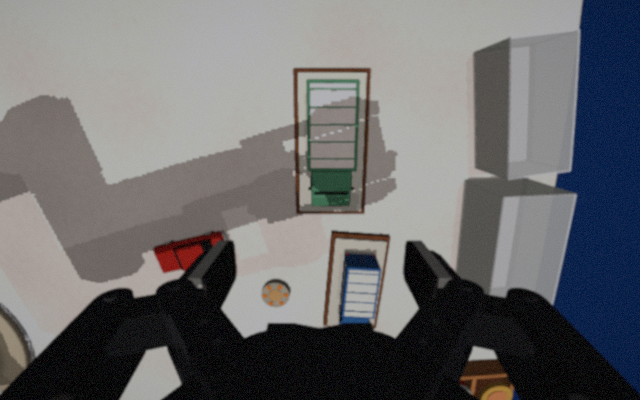

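View pics/w13x.png

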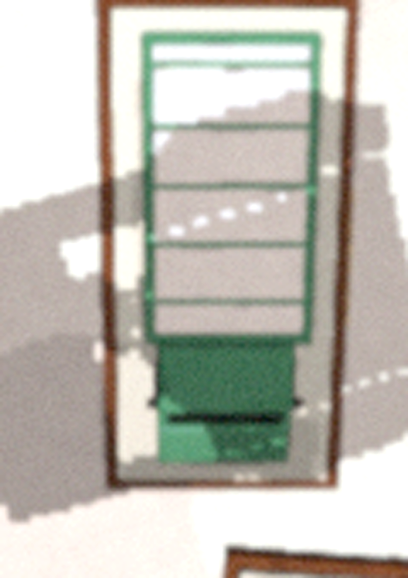

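Run:
```python
from h import *
s=load('w13')
print('XL',fitpl('XL','wrist',cpx([(346,7),(108,7),(117,480),(331,480)],265,70,3.4),s))
print('g',fitvan('g','wrist',cpx([(321,34),(143,34),(147,341),(310,342)],265,70,3.4),15,s))
crop('pics/top1.png','pics/t1.png',175,130,290,150,2.7)
plan((480,200,300,-2.8))
```

```text
XL (np.float64(641.4), np.float64(300.6), np.float64(-272.5), 'resid', np.float64(1.3))
g (np.float64(640.3), np.float64(301.0), np.float64(-272.73), 'resid', np.float64(1.3))
from [627.1 267.2 224.6] psi -2.7
-> (480, 200, 300, -2.8) [-0.494, -0.959, -0.5, -0.001, 0.0, 0.001] rows>=4.3
```

View pics/t1.png

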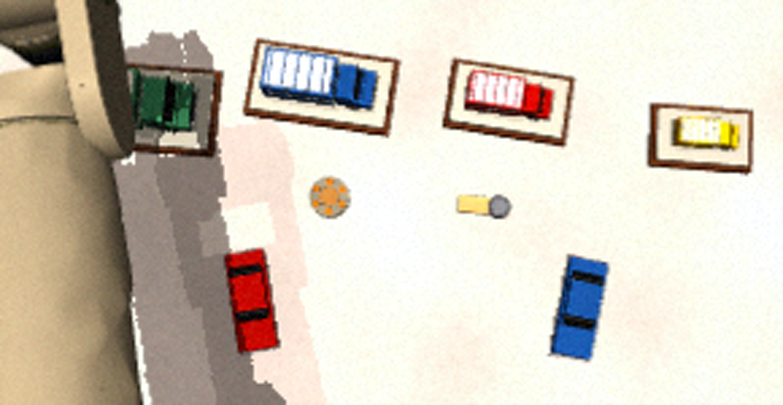

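All four vans are on their plinths, and the cars look unmoved. I'll pull the arm back and take a last look.

jog_arm([
  [[-0.25, -0.48, -0.5, 0, 0, 0], [-0.5, -0.96, -0.5, 0, 0, 0], [-0.5, -0.96, -0.5, 0, 0, 0], [-0.5, -0.96, -0.5, 0, 0, 0], [-0.5, -0.96, -0.5, 0, 0, 0], [-0.5, -0.96, -0.5, 0, 0, 0], [-0.5, -0.96, -0.5, 0, 0, 0], [-0.5, -0.96, -0.5, 0, 0, 0]],
])

```text
time_s: 31.47
eef_pos: [480.3, 199.2, 300.2]
ee_rot: [-0.0, 0.724, 0.69, -0.0]
force: [0.3, 0.3, 0.2]
grip_width: 0.999
```

```bash
python3 -c "
from h import *
st();snap('top','top2');crop('pics/top2.png','pics/t2.png',165,130,300,150,2.6)
a,b=cv2.imread('pics/top0.png').astype(int),cv2.imread('pics/top2.png').astype(int)
# car centroids before/after
for n,i,bx in (('red',2,(255,215,285,270)),('blue',0,(370,215,410,270))):
  for im in (a,b):
    c=im[bx[1]:bx[3],bx[0]:bx[2]]; o=[j for j in (0,1,2) if j!=i]
    m=(c[:,:,i]>1.8*np.maximum(c[:,:,o[0]],c[:,:,o[1]]))&(c[:,:,i]>60) if i==2 else (c[:,:,0]>1.5*c[:,:,1])&(c[:,:,0]>50)
    y,x=np.nonzero(m); print(n,len(x),(x.mean()+bx[0]).round(2),(y.mean()+bx[1]).round(2))
"
```

```text
t 31.47 p [480.3 199.2 300.2] psi -2.75 tilt [-0.0011 -0.0001] F [0.3 0.3 0.2] w 0.999 q6 0.22
red 440 267.54 241.6
red 373 267.24 241.49
blue 412 389.13 244.2
blue 419 389.08 244.17
```

View pics/t2.png

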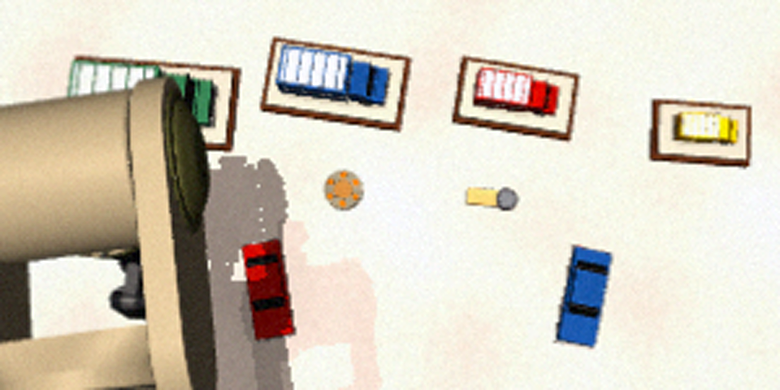

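The vans stand upright on the right plinths. The cars' centroids haven't shifted: the red car's 0.3 px is from the arm's shadow. Handing in.

```bash
python3 -c "
from rig import order
print(order.finish_job())"
```

```text
the job is handed in; nothing more can be done
None
```

All four vans are back on their own plinths, upright and facing along them, and I handed the job in after about 31.5 s on the robot's clock. Yellow came off the longest plinth first and went straight to the shortest; then I placed blue, red and green.

Wrist-camera fits after each release gave these errors against the plinth:

| Van | Off-centre | Misalignment |
|---|---|---|
| Yellow | about 0.1 mm | 0.6° |
| Blue | about 1 mm | 0.3° |
| Red | about 1.9 mm (mostly lengthwise) | 0.1° |
| Green | about 1.2 mm | 0.2° |

- **Force:** the highest wrist force I read was about 11 N, when setting the red van down, well under the limits.
- **Saloon cars:** they look unmoved. In the top view their centroids shifted by at most 0.3 px; I put the red car's shift down to the arm's shadow.
- **Disagreements:** the top camera's positions differed from the wrist camera's by up to about 3–4 mm. I used the wrist camera for both picking and placing so the bias would cancel. While blue was held, its position in the grip measured about 1.7 mm different from the estimate at pick-up, so I used a value in between.
- **Not checked:** the arm partly hid the green van in the last top view, so its final position rests on the wrist picture taken just after release.

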